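# Load the dowel-boring sled with neck blanks and wind it in

## Task

Get the boring machine ready: clear the waste strips out of the sled's nests into the black scrap tote, and lay each paddle-shaped neck blank flat in a nest of its own, wide heel towards the boring head, so that it holds that nest's sensing pin down. Only when all are loaded, wind the hand crank counter-clockwise (seen from above) to its stop so the sled runs fully in, then press the start button fully down. At the end the blanks must still be seated with their pins down, and the glue bottle and the hand plane left alone.

Things in the scene. Friction and masses are not known exactly. Their poses are not given: they have to be found in the camera images.
- sled (a joint): plywood sled of the boring machine, 200 x 254 mm, running along the machine's x axis (the nests' x axis, roughly away from the robot) towards the green boring head; 0 m wound out (loading place), 0.080 m fully wound in. It moves only with the crank, 6.37 mm per radian, and stays where it is left. It carries the nests, pins and whatever lies in them.
- crank (a joint): hand crank with a vertical axis on top of the green housing at the machine's right side; angle in rad, starts between 0 and 1, grows counter-clockwise seen from above, stop at 12.57 (two full turns). Light (about 2 to 3 N at the knob), stays where it is left.
- knob (a point): top centre of the crank's upright round wooden knob, 22 mm in diameter and 45 mm tall (so it reaches 45 mm below this point), 45 mm from the crank axis; it spins freely on its own pin, so a gripper holding it can travel round the circle without turning. The crank arm lies right below the knob, its top 45 mm below this point.
- hub (a point): point on the crank's axis, on the top face of the crank housing (50 mm above the bench, 67 mm below the knob's top)
- blank1: hardwood neck blank shaped like a paddle (some may be absent), 160 mm long, 40 mm thick, about 200 g (+-20%). Origin at the centre of its underside, x along it towards the wide end, z up. Wide heel: x = 20 to 80 mm, 54 mm wide. Narrow shaft: x = -80 to 20 mm, 24 mm wide, good to grip near x = -5 mm (centre of mass at x = 16 mm). Starts flat on the bench to the robot's left.
- blank2: hardwood neck blank shaped like a paddle (some may be absent), 160 mm long, 40 mm thick, about 200 g (+-20%). Origin at the centre of its underside, x along it towards the wide end, z up. Wide heel: x = 20 to 80 mm, 54 mm wide. Narrow shaft: x = -80 to 20 mm, 24 mm wide, good to grip near x = -5 mm (centre of mass at x = 16 mm). Starts flat on the bench to the robot's left.
- blank3: hardwood neck blank shaped like a paddle (some may be absent), 160 mm long, 40 mm thick, about 200 g (+-20%). Origin at the centre of its underside, x along it towards the wide end, z up. Wide heel: x = 20 to 80 mm, 54 mm wide. Narrow shaft: x = -80 to 20 mm, 24 mm wide, good to grip near x = -5 mm (centre of mass at x = 16 mm). Starts flat on the bench to the robot's left.
- blank1_heel (a point): middle of the heel of blank1: 50 mm from its origin along +x, 20 mm above its underside
- blank2_heel (a point): middle of the heel of blank2: 50 mm from its origin along +x, 20 mm above its underside
- blank3_heel (a point): middle of the heel of blank3: 50 mm from its origin along +x, 20 mm above its underside
- nest1 (a point): centre of the floor of nest 1 of the sled (1 = leftmost, 3 = rightmost, 82 mm apart; floor 36 mm above the bench). x points along the nest to the boring head, y left, z up. The nest is a pocket 172 mm long (x) and 66 mm wide with walls 8 mm high. Its brass sensing pin stands at x = 50, y = 18 mm.
- nest2 (a point): centre of the floor of nest 2 of the sled (1 = leftmost, 3 = rightmost, 82 mm apart; floor 36 mm above the bench). x points along the nest to the boring head, y left, z up. The nest is a pocket 172 mm long (x) and 66 mm wide with walls 8 mm high. Its brass sensing pin stands at x = 50, y = 18 mm.
- nest3 (a point): centre of the floor of nest 3 of the sled (1 = leftmost, 3 = rightmost, 82 mm apart; floor 36 mm above the bench). x points along the nest to the boring head, y left, z up. The nest is a pocket 172 mm long (x) and 66 mm wide with walls 8 mm high. Its brass sensing pin stands at x = 50, y = 18 mm.
- pin1 (a joint): sensing pin in nest 1, 10 mm in diameter, spring-loaded: 0 = up (8 mm above the nest's floor), about 0.008 m = pressed down flush with the floor by a blank's heel lying flat on it (about 0.5 N); it rises again when the blank is taken off
- pin2 (a joint): sensing pin in nest 2, 10 mm in diameter, spring-loaded: 0 = up (8 mm above the nest's floor), about 0.008 m = pressed down flush with the floor by a blank's heel lying flat on it (about 0.5 N); it rises again when the blank is taken off
- pin3 (a joint): sensing pin in nest 3, 10 mm in diameter, spring-loaded: 0 = up (8 mm above the nest's floor), about 0.008 m = pressed down flush with the floor by a blank's heel lying flat on it (about 0.5 N); it rises again when the blank is taken off
- strip1: waste strip of pale wood, 120 x 24 x 36 mm high, 80 g, lying along nest 1 at the start (one of the three is absent). Origin at the centre of its underside, x along its length.
- strip2: waste strip of pale wood, 120 x 24 x 36 mm high, 80 g, lying along nest 2 at the start (one of the three is absent). Origin at the centre of its underside, x along its length.
- strip3: waste strip of pale wood, 120 x 24 x 36 mm high, 80 g, lying along nest 3 at the start (one of the three is absent). Origin at the centre of its underside, x along its length.
- tote: open black scrap tote standing fixed on the bench to the robot's right, 200 (x) x 130 (y) x 80 mm high, walls and floor 5 mm. Origin at the centre of its underside, z up.
- start (a joint): round white push button (32 mm diameter) on the grey box beyond the crank; 0 = up, 0.006 m = fully pressed (5 N); springs back when let go
- start_top (a point): centre of the start button's top face, 64 mm above the bench when up; pressed straight down
- glue: glue bottle, a bystander on the bench; origin at its underside
- plane: hand plane, a bystander on the bench; origin at its underside

How it is judged (in metres and radians):
On the way, in this order (a step that is already met when the one before it is completed fails the run):
1. with the sled still wound out, every waste strip is in the tote and every blank lies in a nest of its own holding the pin down (x of strip1 in the frame of tote between -0.1 and 0.1 m and y of strip1 in the frame of tote between -0.065 and 0.065 m and height (world z) of each of strip1, strip2, strip3 below 0.075 m and x of strip2 in the frame of tote between -0.1 and 0.1 m and y of strip2 in the frame of tote between -0.065 and 0.065 m and x of strip3 in the frame of tote between -0.1 and 0.1 m and y of strip3 in the frame of tote between -0.065 and 0.065 m and ((horizontal distance between blank1 and nest1 below 0.013 m and x of blank1_heel in the frame of nest1 above 0.035 m and value of joint pin1 above 0.006 m and angle between blank1's own z axis and vertical below 0.08 rad) or (horizontal distance between blank1 and nest2 below 0.013 m and x of blank1_heel in the frame of nest2 above 0.035 m and value of joint pin2 above 0.006 m and angle between blank1's own z axis and vertical below 0.08 rad) or (horizontal distance between blank1 and nest3 below 0.013 m and x of blank1_heel in the frame of nest3 above 0.035 m and value of joint pin3 above 0.006 m and angle between blank1's own z axis and vertical below 0.08 rad)) and ((horizontal distance between blank2 and nest1 below 0.013 m and x of blank2_heel in the frame of nest1 above 0.035 m and value of joint pin1 above 0.006 m and angle between blank2's own z axis and vertical below 0.08 rad) or (horizontal distance between blank2 and nest2 below 0.013 m and x of blank2_heel in the frame of nest2 above 0.035 m and value of joint pin2 above 0.006 m and angle between blank2's own z axis and vertical below 0.08 rad) or (horizontal distance between blank2 and nest3 below 0.013 m and x of blank2_heel in the frame of nest3 above 0.035 m and value of joint pin3 above 0.006 m and angle between blank2's own z axis and vertical below 0.08 rad)) and ((horizontal distance between blank3 and nest1 below 0.013 m and x of blank3_heel in the frame of nest1 above 0.035 m and value of joint pin1 above 0.006 m and angle between blank3's own z axis and vertical below 0.08 rad) or (horizontal distance between blank3 and nest2 below 0.013 m and x of blank3_heel in the frame of nest2 above 0.035 m and value of joint pin2 above 0.006 m and angle between blank3's own z axis and vertical below 0.08 rad) or (horizontal distance between blank3 and nest3 below 0.013 m and x of blank3_heel in the frame of nest3 above 0.035 m and value of joint pin3 above 0.006 m and angle between blank3's own z axis and vertical below 0.08 rad)) and value of joint sled below 0.02 m), for 0.2 s.
2. the sled is wound fully in (value of joint sled above 0.078 m), for 0.2 s.
3. the start button is pressed fully down with the sled in and every blank holding its pin (value of joint start above 0.0045 m and value of joint sled above 0.078 m and ((horizontal distance between blank1 and nest1 below 0.013 m and x of blank1_heel in the frame of nest1 above 0.035 m and value of joint pin1 above 0.006 m and angle between blank1's own z axis and vertical below 0.08 rad) or (horizontal distance between blank1 and nest2 below 0.013 m and x of blank1_heel in the frame of nest2 above 0.035 m and value of joint pin2 above 0.006 m and angle between blank1's own z axis and vertical below 0.08 rad) or (horizontal distance between blank1 and nest3 below 0.013 m and x of blank1_heel in the frame of nest3 above 0.035 m and value of joint pin3 above 0.006 m and angle between blank1's own z axis and vertical below 0.08 rad)) and ((horizontal distance between blank2 and nest1 below 0.013 m and x of blank2_heel in the frame of nest1 above 0.035 m and value of joint pin1 above 0.006 m and angle between blank2's own z axis and vertical below 0.08 rad) or (horizontal distance between blank2 and nest2 below 0.013 m and x of blank2_heel in the frame of nest2 above 0.035 m and value of joint pin2 above 0.006 m and angle between blank2's own z axis and vertical below 0.08 rad) or (horizontal distance between blank2 and nest3 below 0.013 m and x of blank2_heel in the frame of nest3 above 0.035 m and value of joint pin3 above 0.006 m and angle between blank2's own z axis and vertical below 0.08 rad)) and ((horizontal distance between blank3 and nest1 below 0.013 m and x of blank3_heel in the frame of nest1 above 0.035 m and value of joint pin1 above 0.006 m and angle between blank3's own z axis and vertical below 0.08 rad) or (horizontal distance between blank3 and nest2 below 0.013 m and x of blank3_heel in the frame of nest2 above 0.035 m and value of joint pin2 above 0.006 m and angle between blank3's own z axis and vertical below 0.08 rad) or (horizontal distance between blank3 and nest3 below 0.013 m and x of blank3_heel in the frame of nest3 above 0.035 m and value of joint pin3 above 0.006 m and angle between blank3's own z axis and vertical below 0.08 rad))), for 0.05 s.
At the end, for the whole second after the job is handed in: Every waste strip in the tote; every blank present flat in its own nest (origin within 13 mm of the nest's centre, heel towards the boring head, pin down at least 6 mm, tilt under 0.08 rad); sled wound in at least 78 mm; start button up again; all at rest (x of strip1 in the frame of tote between -0.1 and 0.1 m and y of strip1 in the frame of tote between -0.065 and 0.065 m and height (world z) of each of strip1, strip2, strip3 below 0.075 m and x of strip2 in the frame of tote between -0.1 and 0.1 m and y of strip2 in the frame of tote between -0.065 and 0.065 m and x of strip3 in the frame of tote between -0.1 and 0.1 m and y of strip3 in the frame of tote between -0.065 and 0.065 m and ((horizontal distance between blank1 and nest1 below 0.013 m and x of blank1_heel in the frame of nest1 above 0.035 m and value of joint pin1 above 0.006 m and angle between blank1's own z axis and vertical below 0.08 rad) or (horizontal distance between blank1 and nest2 below 0.013 m and x of blank1_heel in the frame of nest2 above 0.035 m and value of joint pin2 above 0.006 m and angle between blank1's own z axis and vertical below 0.08 rad) or (horizontal distance between blank1 and nest3 below 0.013 m and x of blank1_heel in the frame of nest3 above 0.035 m and value of joint pin3 above 0.006 m and angle between blank1's own z axis and vertical below 0.08 rad)) and ((horizontal distance between blank2 and nest1 below 0.013 m and x of blank2_heel in the frame of nest1 above 0.035 m and value of joint pin1 above 0.006 m and angle between blank2's own z axis and vertical below 0.08 rad) or (horizontal distance between blank2 and nest2 below 0.013 m and x of blank2_heel in the frame of nest2 above 0.035 m and value of joint pin2 above 0.006 m and angle between blank2's own z axis and vertical below 0.08 rad) or (horizontal distance between blank2 and nest3 below 0.013 m and x of blank2_heel in the frame of nest3 above 0.035 m and value of joint pin3 above 0.006 m and angle between blank2's own z axis and vertical below 0.08 rad)) and ((horizontal distance between blank3 and nest1 below 0.013 m and x of blank3_heel in the frame of nest1 above 0.035 m and value of joint pin1 above 0.006 m and angle between blank3's own z axis and vertical below 0.08 rad) or (horizontal distance between blank3 and nest2 below 0.013 m and x of blank3_heel in the frame of nest2 above 0.035 m and value of joint pin2 above 0.006 m and angle between blank3's own z axis and vertical below 0.08 rad) or (horizontal distance between blank3 and nest3 below 0.013 m and x of blank3_heel in the frame of nest3 above 0.035 m and value of joint pin3 above 0.006 m and angle between blank3's own z axis and vertical below 0.08 rad)) and linear speed of each of blank1, blank2, blank3, strip1, strip2, strip3 below 0.02 m/s and value of joint sled above 0.078 m and value of joint start below 0.002 m); the robot touches nothing.
It fails at once if the glue bottle is moved more than 40 mm (distance of glue from where it was at the start of the episode above 0.04 m).
It fails at once if the hand plane is moved more than 40 mm (distance of plane from where it was at the start of the episode above 0.04 m).
Of strip1, strip2, strip3 only 2 to 2 are there at a start; the rules pass over those that are not, and their reading is None.
Of blank1, blank2, blank3 only 2 to 3 are there at a start; the rules pass over those that are not, and their reading is None.
At some moment in a run one of blank1, blank2, blank3 may be knocked a few centimetres aside while the robot is not near it.
Once in a run the grip may slacken for a moment while it holds something.
It also fails if it takes over 208 s, if anything falls off the work surface, if the arm or the gripper's body presses on something with over 40 N, if the wrist force passes 120 N, or if a joint passes its speed limit or range.

## Robot

A 6-joint arm with a two-finger parallel gripper is mounted at the origin on the work surface. World frame = base frame: x ahead of the robot, y to its left, z up, the work surface at z = 0. Lengths are in mm, angles in rad, forces in N, time in s.
With the tool pointing down it reaches from about 325 to 775 mm from the base axis. Payload 5.5 kg.
Tool frame: the origin (TCP) lies at the very end of the fingers, on their centre line; the grasp point (between the pads) lies 19 mm behind it; z points along the fingers, y is the line along which they close (so a half turn about z gives the same grasp; the last joint's range is limited). The gripper opens to 88 mm and grips with 3 to 60 N. Pads are 20 mm wide; open, the fingers measure 115 mm over their backs; the gripper's body (75 mm by 178 mm) begins 61 mm behind the grasp point.
Start: joints at [-1.167, 0.091, 1.231, -0, 1.82, -0.057], TCP at [266.801, -537.433, 222.631] pointing down, gripper open.
Joint ranges: [-2.87, 2.87], [-0.86, 2.18], [0.17, 2.46], [-1.51, 4.65], [0.06, 2.69], [-2.65, 2.65]. Speed limits (rad/s): [2.57, 2.57, 3.01, 3.14, 3.14, 3.14].

## Interface

Orientations are given as a rotation vector (axis times angle).
In Python, from workcell import arm, grab_frame, workorder gives the robot as it stands. The module is installed in compiled form; this text tells all that it offers.
- The arm moves only by the tool jog_arm, never from a script. Its argument "moves" is a list of rows, each an object of numbers: "tx", "ty", "tz": the shift along the tool's x, y, z in m; "wx", "wy", "wz": the turn, a rotation vector about the tool's x, y, z in rad. In form: [{"tx": .., "ty": .., "tz": .., "wx": .., "wy": .., "wz": ..}, ...]. A call has exactly 8 rows; each row is the pose to reach, as a shift and turn from the pose commanded when the call began, along the tool's axes at that moment; what a row does not reach only later rows make up. A row lasts 1/12 s, in which the tool goes at most 41.7 mm and 7.16 degrees, less where a joint would pass 70% of its speed; a pose out of reach is approached as far as the arm can. A call with a gripper value outside its range is refused whole. "jaw" is the gripper's target within -1 to 1 (shut at 1, half-way at 0, fully open at -1), set as the call begins (left out, the last holds). The fingers move at their own pace and stop on an object; "newtons" is the grip in N (left out, the last holds). Time passes only in rows, so rows that repeat a pose let the fingers close, or fill a call up. It gives the time, the measured TCP pose, the force, the opening and the grip force at its end, in the units of the state.
- arm.get_state(): the state, without advancing time (a new reading comes with each control period).
- grab_frame(name): name is "scene" or "side" or "wrist"; returns a dict with "frame" (400x640x3 uint8, red, green, blue), "depth" (400x640 float32, mm along the optical axis (not along the pixel's ray), 0 where there is no reading), "fov_y" (degrees; the focal length in pixels is half the picture's height over the tangent of half this angle, whatever the lens; pixels are square), "cx", "cy" (the principal point, pixels), "distortion" ([k1, k2, p1, p2, k3] as OpenCV has them; the pictures are not rectified), "cam_to_world" (4x4, takes a point from camera to world coordinates). Camera axes: x right, y down, z forward; pixel columns grow to the right and rows downward; lengths in mm; the calibration is good to about 2 mm. A picture is of the moment at which its call begins.
- workorder.job_done(): hands the job in; it is judged then, once.
The state is a dict: "t": time; "joint_pos": joint angles; "dq": joint speeds; "joint_efforts": joint torques, N m; "ee_pos": TCP position; "eef_rot": TCP orientation; "ft_force": force on the tool from outside, world axes, zero at the start; "torque": the same for the moment, N m; "width": finger opening in mm; "grasp_force": force on a finger pad.
Only numpy, scipy, OpenCV 4.12 (cv2) and the standard library are available. Lean on these libraries where they do the work, as an engineer would, in place of code of your own. Each camera call takes 0.05 s, during which the arm holds its last target. There are 200 camera calls.

## Working session

There is one attempt and no reset: what is moved stays moved. The work goes in short steps, Python scripts to look and compute and a tool call to move; the robot and the scene stay as the last step left them, time stands still between calls to the robot, and variables do not carry over. Pictures are saved under pics/ and viewed, at most 14 in all, crops included, and the job is handed in when it is done.

Besides the shell and the picture viewer there is one more tool, called after "Call:" as name([rows], argument=value, ...), one row to a line, values as JSON. jog_arm: Moves the arm, as the interface text tells. Its arguments: {"type":"object","properties":{"moves":{"type":"array","items":{"type":"object","properties":{"tx":{"type":"number"},"ty":{"type":"number"},"tz":{"type":"number"},"wx":{"type":"number"},"wy":{"type":"number"},"wz":{"type":"number"}}}},"jaw":{"type":"number"},"newtons":{"type":"number"}},"required":["moves"]}

```bash
mkdir -p pics; cat > h.py <<'E'
import numpy as np,cv2,pickle,sys
from workcell import arm,grab_frame,workorder
def snap(name,f):
    d=grab_frame(name); pickle.dump(d,open(f'pics/{f}.pkl','wb'))
    cv2.imwrite(f'pics/{f}.png',d['frame'][:,:,::-1]); return d
def load(f): return pickle.load(open(f'pics/{f}.pkl','rb'))
def K(d):
    f=200/np.tan(np.radians(d['fov_y']/2)); return np.array([[f,0,d['cx']],[0,f,d['cy']],[0,0,1]])
def ray(d,u,v):
    p=cv2.undistortPoints(np.array([[[u,v]]],float),K(d),np.array(d['distortion'],float))[0,0]
    T=np.array(d['cam_to_world']); return T[:3,3],T[:3,:3]@np.array([p[0],p[1],1])
def atz(d,u,v,z):
    o,r=ray(d,u,v); return (o+r*(z-o[2])/r[2]).round(1)
def dep(d,u,v):
    o,r=ray(d,u,v); w=d['depth'][int(v)-1:int(v)+2,int(u)-1:int(u)+2]; return (o+r*np.median(w)).round(1)
def tri(obs):
    A=np.zeros((3,3));b=np.zeros(3)
    for d,u,v in obs:
        o,r=ray(d,u,v); r=r/np.linalg.norm(r);P=np.eye(3)-np.outer(r,r);A+=P;b+=P@o
    return np.linalg.solve(A,b).round(1)
E
python3 - <<'E'
from h import *
print(arm.get_state())
for n in('scene','side','wrist'):
    d=snap(n,n+'0'); print(n,d['fov_y'],d['cx'],d['cy'],d['distortion'],np.array(d['cam_to_world']).round(3).tolist())
E
```

```text
{'t': 0.0, 'joint_pos': array([-1.16667474e+00,  9.18626823e-02,  1.23189783e+00, -2.73673407e-05,
        1.81981769e+00, -5.66990051e-02]), 'dq': array([0.00011838, 0.00106342, 0.00029993, 0.00144645, 0.00123328,
       0.0001189 ]), 'joint_efforts': array([ 1.27164854e-03, -4.46443284e+01, -4.06447577e+01,  6.98890211e-02,
        2.93082220e-02, -1.21889052e-04]), 'ee_pos': array([ 266.67856414, -537.13207036,  221.49786861]), 'eef_rot': array([-3.05667192e+00, -7.17011639e-01,  5.79749476e-04]), 'ft_force': array([ 0.4412446 , -0.21238092, -0.07852881]), 'torque': array([ 0.01679866, -0.00829295,  0.00572111]), 'grasp_force': 0.0, 'width': 87.97358478697639}
scene 51.878358415433446 306.97453342062164 198.97496140581993 [0.01076655 0.         0.         0.         0.        ] [[0.704, 0.512, -0.492, 1138.194], [0.71, -0.517, 0.477, -579.702], [-0.01, -0.685, -0.728, 936.907], [0.0, 0.0, 0.0, 1.0]]
side 43.86541213643251 320.018163832852 203.89280714307205 [0.03333304 0.         0.         0.         0.        ] [[0.98, -0.116, 0.164, 344.093], [-0.2, -0.651, 0.732, -1063.487], [0.022, -0.75, -0.661, 1067.778], [0.0, 0.0, 0.0, 1.0]]
wrist 67.39157718711932 316.648408531978 199.08704776535308 [-0.02382591  0.          0.          0.          0.        ] [[0.445, -0.867, -0.224, 327.403], [-0.896, -0.432, -0.109, -508.247], [-0.002, 0.249, -0.969, 383.844], [0.0, 0.0, 0.0, 1.0]]
```

View pics/scene0.png

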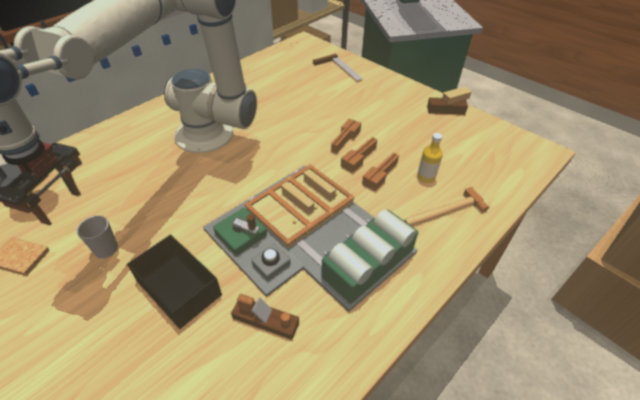

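View pics/side0.png

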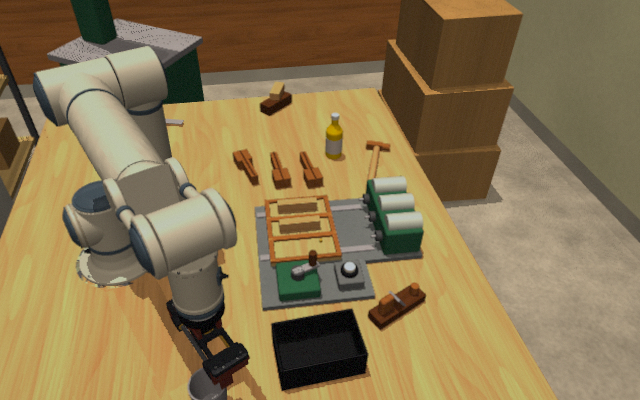

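Scene: three blanks at about (346,135), (360,153) and (380,170). Strips lie in the two left nests at (320,183) and (298,198), and nest 3 is empty. The tote is at (175,280), the knob at (251,215) and the button at (270,257). The side view agrees. I'll enlarge both for accurate pixels.

```bash
python3 - <<'E'
import cv2,numpy as np
def crop(f,x,y,w,h,s,o):
    im=cv2.imread(f'pics/{f}.png')[y:y+h,x:x+w]; im=cv2.resize(im,None,fx=s,fy=s,interpolation=cv2.INTER_CUBIC)
    for u in range((x//20+1)*20,x+w,20):
        cv2.putText(im,str(u),((u-x)*s-10,10),0,.35,(255,0,0),1); cv2.line(im,((u-x)*s,12),((u-x)*s,18),(255,0,0),1)
    for v in range((y//20+1)*20,y+h,20):
        cv2.putText(im,str(v),(0,(v-y)*s+4),0,.35,(255,0,0),1); cv2.line(im,(24,(v-y)*s),(30,(v-y)*s),(255,0,0),1)
    cv2.imwrite(f'pics/{o}.png',im)
crop('scene0',200,110,200,150,4,'c1'); crop('side0',225,140,200,150,4,'c2')
E
```

```text
(no output)
```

View pics/c1.png

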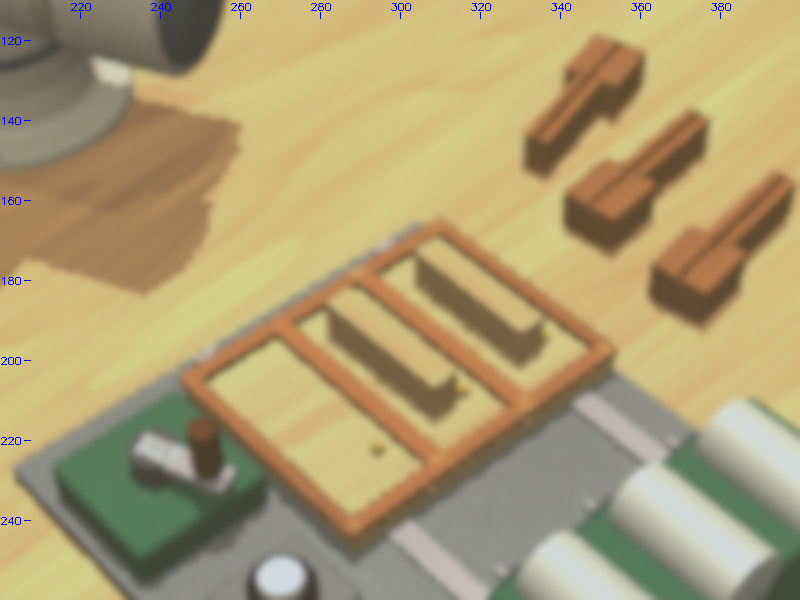

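View pics/c2.png

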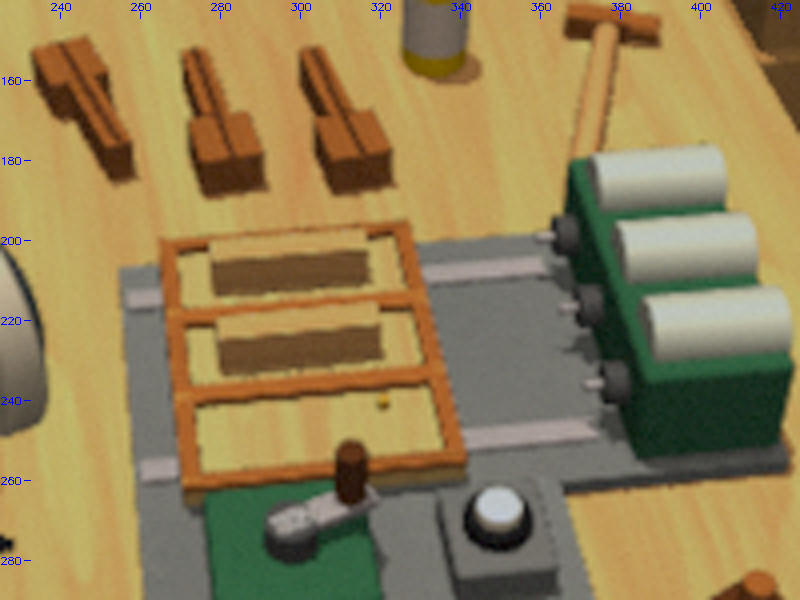

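```bash
python3 - <<'E'
from h import *
s,e=load('scene0'),load('side0')
P={'RL':(440,218,163,238),'RR':(185,378,183,490),'FR':(352,535,466,465),'FL':(615,350,408,222),
'strip1':(480,284,289,243),'strip2':(394,337,298,321),'pin3':(378,447,384,398),
'Ah':(621,44,60,43),'As':(537,141,120,147),'Bh':(589,207,230,157),'Bs':(699,112,194,49),'Ch':(680,277,356,156),'Cs':(785,177,311,49),
'knob':(202,425,350,446),'btn':(280,575,498,508),'hubdisc':(152,445,290,515)}
Z={'strip':72,'pin3':44,'knob':117,'btn':64,'hub':65}
for k,(a,b,c,d) in P.items():
    o1=(s,a/4+200,b/4+110);o2=(e,c/4+225,d/4+140)
    z=next((v for q,v in Z.items() if k.startswith(q)),40 if k[0] in'ABC' else 44)
    print(k,tri([o1,o2]),atz(*o1,z),atz(*o2,z),dep(*o1),dep(*o2))
for uv in((170,237),(130,268),(180,325),(220,290)):print('tote',atz(s,*uv,80))
E
```

```text
RL [434.3 118.4  46.4] [432.5 120.2  44. ] [434.5 121.3  44. ] [431.7 121.   43. ] [438.6 174.4  -1.9]
RR [ 416.8 -133.3   34.7] [ 423.  -136.4   44. ] [ 416.5 -143.4   44. ] [ 422.7 -136.2   43.7] [ 417.4 -131.9   31.2]
FR [ 614.1 -147.2   37.6] [ 616.2 -147.8   44. ] [ 612.9 -156.    44. ] [ 615.5 -147.3   42.9] [ 616.7 -143.3   29.7]
FL [628.5 109.2  42. ] [629.5 108.   44. ] [628.  106.6  44. ] [626.9 111.5  39.5] [638.6 150.    6. ]
strip1 [526.2  69.5  69. ] [528.5  67.   72. ] [525.6  66.3  72. ] [529.4  66.   73.3] [526.2  70.2  68.5]
strip2 [518.6 -13.8  66.3] [522.3 -17.   72. ] [517.7 -20.4  72. ] [522.8 -17.5  72.7] [517.7 -20.4  72. ]
pin3 [570.5 -80.   41.6] [572.3 -81.9  44. ] [569.8 -81.8  44. ] [572.  -81.6  43.4] [569.9 -81.3  43.5]
Ah [377.1 409.2  36.5] [379.8 405.8  40. ] [377.1 403.7  40. ] [380.1 405.4  40.3] [377.1 404.7  39.3]
As [414.  256.3  33.2] [419.  250.7  40. ] [413.7 246.9  40. ] [415.1 255.2  35.1] [414.2 256.9  32.2]
Bh [502.4 223.9  34.6] [506.6 218.4  40. ] [501.5 218.   40. ] [505.1 220.3  37.8] [502.1 223.1  35.9]
Bs [492.3 378.1  38.8] [492.4 378.2  40. ] [492.3 374.8  40. ] [492.5 378.   40.1] [492.1 372.6  41.6]
Ch [606.7 213.9  30.6] [611.7 206.5  40. ] [604.4 201.3  40. ] [611.5 206.9  39.6] [605.6 207.4  35.1]
Cs [595.2 364.7  35.4] [597.6 360.6  40. ] [594.1 357.3  40. ] [597.8 360.2  40.4] [594.5 359.7  38.3]
knob [ 522.9 -191.6  117.9] [ 522.4 -191.3  117. ] [ 523.1 -190.7  117. ] [ 523.1 -191.8  117.9] [ 523.4 -189.2  115.4]
btn [ 619.4 -213.8   64.1] [ 618.4 -212.4   64. ] [ 619.8 -215.4   64. ] [ 621.  -214.3   68.4] [ 618.1 -220.6   70.2]
hubdisc [ 480.6 -206.9   75.6] [ 472.9 -202.9   65. ] [ 481.9 -197.1   65. ] [ 479.6 -206.7   73.8] [ 481.1 -202.4   71.1]
tote [ 399.7 -369.8   80. ]
tote [ 413.9 -492.4   80. ]
tote [ 631.6 -488.1   80. ]
tote [ 622.9 -372.1   80. ]
```

```bash
cat >> h.py <<'E'
from scipy.spatial.transform import Rotation as R
def plan(wps,start=None):
    """wps: (x,y,z mm, yaw) -> rows in tool axes, assuming each is reached"""
    if start is None:
        s=arm.get_state(); M=R.from_rotvec(s['eef_rot']).as_matrix(); p=np.array(s['ee_pos'])
        print('t',round(s['t'],1),'at',p.round(1),'yaw',np.arctan2(M[1,0],M[0,0]).round(3),'q',s['joint_pos'].round(2),'w',round(s['width'],1),'F',s['ft_force'].round(1))
    else: p=np.array(start[:3],float);M=None;y=start[3];M=R.from_euler('z',y).as_matrix()@np.diag([1,-1,-1])
    for w in wps:
        N=R.from_euler('z',w[3]).as_matrix()@np.diag([1,-1,-1])
        d=M.T@(np.array(w[:3])-p); r=R.from_matrix(M.T@N).as_rotvec()
        print(w,'->',(d/1000).round(4),r.round(3),'rows',max(np.linalg.norm(d)/41.7,np.linalg.norm(r)/.125).round(1))
        p=np.array(w[:3],float);M=N
E
python3 - <<'E'
from h import *
s,e=load('scene0'),load('side0')
print('glue',atz(s,428,178,0),atz(e,334,156,0), 'plane',atz(s,265,322,20),atz(e,398,308,20))
plan([(410,-260,250,.2),(525,25,260,-.06)])
E
```

```text
glue [719.1 379.    0. ] [712.2 370.1   0. ] plane [ 733.9 -333.7   20. ] [ 721.2 -336.7   20. ]
t 0.1 at [ 266.7 -537.2  221.8] yaw 0.461 q [-1.17  0.09  1.23  0.    1.82 -0.06] w 87.7 F [ 0.1  0.3 -0. ]
(410, -260, 250, 0.2) -> [ 0.2516 -0.1846 -0.0279] [-0.001  0.     0.261] rows 7.5
(525, 25, 260, -0.06) -> [ 0.1693 -0.2565 -0.01  ] [0.   0.   0.26] rows 7.4
```

Call:
jog_arm([
  {"tx": 0.03, "ty": -0.022, "tz": -0.003, "wz": 0.03},
  {"tx": 0.063, "ty": -0.046, "tz": -0.007, "wz": 0.065},
  {"tx": 0.095, "ty": -0.07, "tz": -0.01, "wz": 0.1},
  {"tx": 0.127, "ty": -0.093, "tz": -0.014, "wz": 0.13},
  {"tx": 0.158, "ty": -0.116, "tz": -0.017, "wz": 0.165},
  {"tx": 0.19, "ty": -0.14, "tz": -0.021, "wz": 0.2},
  {"tx": 0.222, "ty": -0.163, "tz": -0.024, "wz": 0.23},
  {"tx": 0.252, "ty": -0.185, "tz": -0.028, "wz": 0.26},
], jaw=-0.1, newtons=25)

```text
invalid input
```

Call:
jog_arm([
  {"tx": 0.021, "ty": -0.032, "tz": -0.001, "wz": 0.03},
  {"tx": 0.042, "ty": -0.064, "tz": -0.002, "wz": 0.065},
  {"tx": 0.063, "ty": -0.096, "tz": -0.004, "wz": 0.1},
  {"tx": 0.084, "ty": -0.128, "tz": -0.005, "wz": 0.13},
  {"tx": 0.106, "ty": -0.16, "tz": -0.006, "wz": 0.165},
  {"tx": 0.128, "ty": -0.192, "tz": -0.008, "wz": 0.2},
  {"tx": 0.15, "ty": -0.225, "tz": -0.009, "wz": 0.23},
  {"tx": 0.169, "ty": -0.2565, "tz": -0.01, "wz": 0.26},
])

```text
invalid input
```

```bash
python3 - <<'E'
from h import *
plan([]); snap('wrist','w1')
E
```

```text
t 0.1 at [ 266.7 -537.2  221.8] yaw 0.461 q [-1.17  0.09  1.23  0.    1.82 -0.06] w 87.7 F [ 0.1  0.3 -0. ]
```

View pics/w1.png

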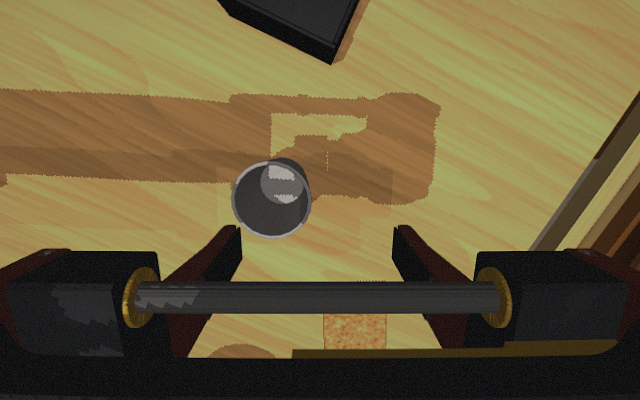

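The arm did not move, so every row apparently needs all six keys. The picture shows only the bench near the start, with the finger tips at (235,235) and (400,235).

Call:
jog_arm([
  {"tx": 0.03, "ty": -0.022, "tz": -0.003, "wx": 0, "wy": 0, "wz": 0.03},
  {"tx": 0.063, "ty": -0.046, "tz": -0.007, "wx": 0, "wy": 0, "wz": 0.065},
  {"tx": 0.095, "ty": -0.07, "tz": -0.01, "wx": 0, "wy": 0, "wz": 0.1},
  {"tx": 0.127, "ty": -0.093, "tz": -0.014, "wx": 0, "wy": 0, "wz": 0.13},
  {"tx": 0.158, "ty": -0.116, "tz": -0.017, "wx": 0, "wy": 0, "wz": 0.165},
  {"tx": 0.19, "ty": -0.14, "tz": -0.021, "wx": 0, "wy": 0, "wz": 0.2},
  {"tx": 0.222, "ty": -0.163, "tz": -0.024, "wx": 0, "wy": 0, "wz": 0.23},
  {"tx": 0.252, "ty": -0.185, "tz": -0.028, "wx": 0, "wy": 0, "wz": 0.26},
], jaw=-0.1, newtons=25)

```text
t: 0.87
ee_pos: [410.7, -257.7, 250.6]
eef_rot: [-3.126, -0.313, -0.0]
ft_force: [-0.4, -0.5, 0.3]
width: 48.2
grasp_force: 0.0
```

Call:
jog_arm([
  {"tx": 0.021, "ty": -0.032, "tz": -0.001, "wx": 0, "wy": 0, "wz": 0.03},
  {"tx": 0.042, "ty": -0.064, "tz": -0.002, "wx": 0, "wy": 0, "wz": 0.065},
  {"tx": 0.063, "ty": -0.096, "tz": -0.004, "wx": 0, "wy": 0, "wz": 0.1},
  {"tx": 0.084, "ty": -0.128, "tz": -0.005, "wx": 0, "wy": 0, "wz": 0.13},
  {"tx": 0.106, "ty": -0.16, "tz": -0.006, "wx": 0, "wy": 0, "wz": 0.165},
  {"tx": 0.128, "ty": -0.192, "tz": -0.008, "wx": 0, "wy": 0, "wz": 0.2},
  {"tx": 0.15, "ty": -0.225, "tz": -0.009, "wx": 0, "wy": 0, "wz": 0.23},
  {"tx": 0.169, "ty": -0.2565, "tz": -0.01, "wx": 0, "wy": 0, "wz": 0.26},
])

```text
t: 1.53
ee_pos: [525.1, 27.6, 260.5]
eef_rot: [-3.14, 0.095, -0.0]
ft_force: [1.0, 0.2, -0.2]
width: 48.5
grasp_force: 0.0
```

```bash
python3 - <<'E'
from h import *
plan([]); snap('wrist','w2')
E
```

```text
t 1.5 at [525.1  27.6 260.5] yaw -0.06 q [-0.01 -0.1   1.35  0.    1.89  1.62] w 48.5 F [ 1.   0.2 -0.2]
```

View pics/w2.png

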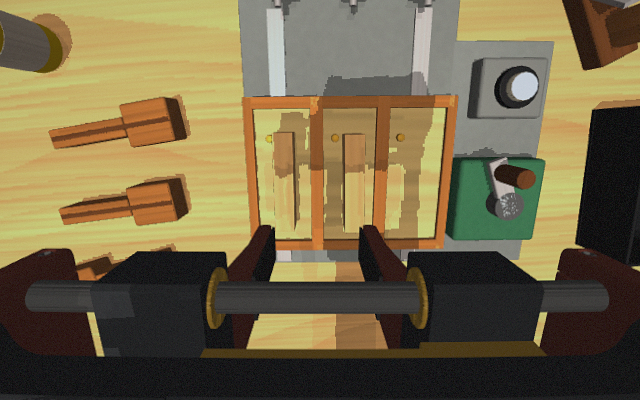

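The wrist view shows the sled at (244-457, 97-250) with pins at (269,138), (335,138) and (400,138). The strips are centred at (284,182) and (355,182), the knob top at (527,178), the hub at (506,205) and the button at (521,87). Blanks C and B are at upper left, and A is hidden by the gripper. I'll segment by depth.

```bash
cat >> h.py <<'E'
def cloud(d):
    v,u=np.mgrid[0:400,0:640]; uv=np.stack([u.ravel(),v.ravel()],1).astype(float)[:,None]
    n=cv2.undistortPoints(uv,K(d),np.array(d['distortion'],float))[:,0]
    c=np.c_[n,np.ones(len(n))]*d['depth'].reshape(-1,1); T=np.array(d['cam_to_world'])
    return (c@T[:3,:3].T+T[:3,3]).reshape(400,640,3)
def segs(d,zlo,zhi,box,amin=40):
    P=cloud(d); x0,x1,y0,y1=box
    m=(d['depth']>0)&(P[...,2]>zlo)&(P[...,2]<zhi)&(P[...,0]>x0)&(P[...,0]<x1)&(P[...,1]>y0)&(P[...,1]<y1)
    n,L,st,_=cv2.connectedComponentsWithStats(m.astype(np.uint8))
    for i in range(1,n):
        if st[i,4]<amin: continue
        q=P[L==i]; r=cv2.minAreaRect(q[:,:2].astype(np.float32)); b=cv2.boxPoints(r)
        e=b[1]-b[0],b[2]-b[1]; l=max(e,key=np.linalg.norm)
        print('n',st[i,4],'uv',st[i,:2]+st[i,2:4]//2,'c',np.round(r[0],1),'size',np.round(r[1],1),'yaw',np.arctan2(l[1],l[0]).round(3),'z',np.median(q[:,2]).round(1))
E
python3 - <<'E'
from h import *
w,s,e=load('w2'),load('scene0'),load('side0')
print('strips');segs(w,62,85,(400,660,-150,130))
print('blanks w');segs(w,33,46,(330,700,170,440));print('scene');segs(s,33,46,(330,700,170,440));print('side');segs(e,33,46,(330,700,170,440))
for n,u,v,z in(('pin1',269,138,44),('pin2',335,138,44),('pin3',400,138,44),('FL',244,97,44),('FR',457,96,44),('knob',527,178,117),('hub',506,205,65),('btn',521,87,64)):
    print(n,atz(w,u,v,z),dep(w,u,v))
print('tote');segs(s,74,86,(350,700,-560,-300))
E
```

```text
strips
n 2036 uv [283 182] c [523.4  67.3] size [ 24.2 119.6] yaw -0.054 z 72.2
n 2007 uv [354 183] c [517.  -17.5] size [ 24.2 119.4] yaw -0.032 z 72.1
blanks w
n 225 uv [30 59] c [686.5 365.7] size [ 8.5 40.2] yaw -1.015 z 39.5
n 3592 uv [113 123] c [601.1 284.7] size [ 53.8 161. ] yaw -1.472 z 40.4
n 2982 uv [119 204] c [496.3 299.2] size [ 53.3 160.7] yaw -1.49 z 40.4
n 284 uv [ 93 272] c [404.6 358.8] size [48.9 19.9] yaw 1.519 z 39.7
scene
n 329 uv [346 132] c [385.8 331. ] size [ 58.7 165.6] yaw -1.462 z 41.0
n 381 uv [359 151] c [496.3 297.6] size [ 55.7 164.4] yaw -1.504 z 40.9
n 430 uv [381 168] c [600.9 283.8] size [ 58.6 165.1] yaw -1.473 z 41.0
side
n 313 uv [245 164] c [393.4 332. ] size [ 53.5 169. ] yaw -1.29 z 40.5
n 331 uv [280 166] c [496.3 297.3] size [ 56.4 165.6] yaw -1.494 z 40.7
n 329 uv [312 166] c [600.7 281.9] size [ 55.2 166.7] yaw -1.454 z 40.5
pin1 [577.2  83.1  44. ] [577.1  83.2  43.7]
pin2 [572.2   1.4  44. ] [572.2   1.4  43.8]
pin3 [567.5 -79.2  44. ] [567.5 -79.2  44.2]
FL [627.4 108.5  44. ] [627.4 108.6  43.3]
FR [ 613.6 -147.9   44. ] [ 613.6 -148.2   43.5]
knob [ 523.8 -193.3  117. ] [ 523.8 -193.3  117. ]
hub [ 479.2 -207.2   65. ] [ 481.3 -202.9   71.6]
btn [ 618.6 -212.3   64. ] [ 618.3 -209.8   67.8]
tote
n 615 uv [172 275] c [ 492.1 -425.7] size [203.5 130.3] yaw 0.031 z 79.4
n 118 uv [245 299] c [ 682.8 -345.2] size [39.1 20.1] yaw 0.438 z 78.8
```

```bash
python3 - <<'E'
from h import *
w,s,e=load('w2'),load('scene0'),load('side0')
segs(e,72,88,(350,640,-560,-330)); segs(w,72,88,(350,660,-560,-330))
plan([(523,67.3,110,-.054),(523,67.3,48,-.054),(523,67.3,200,-.054),(510,-180,220,-.02),(500,-407,180,0.03),(500,-407,35,.03)])
E
```

```text
n 809 uv [320 341] c [ 491.8 -425.8] size [202.2 134.4] yaw 0.035 z 78.1
n 897 uv [630 207] c [ 464.9 -360.7] size [153.3  25.7] yaw 0.203 z 77.1
t 1.6 at [526.2  33.1 260. ] yaw -0.057 q [-0.   -0.09  1.35  0.    1.89  1.62] w 48.1 F [-2.8  3.4 -1. ]
(523, 67.3, 110, -0.054) -> [-0.0051 -0.0334  0.1501] [-0.004  0.    -0.003] rows 3.7
(523, 67.3, 48, -0.054) -> [0.    0.    0.062] [0. 0. 0.] rows 1.5
(523, 67.3, 200, -0.054) -> [ 0.     0.    -0.152] [0. 0. 0.] rows 3.6
(510, -180, 220, -0.02) -> [ 0.0004  0.2476 -0.02  ] [ 0.     0.    -0.034] rows 6.0
(500, -407, 180, 0.03) -> [-0.0055  0.2272  0.04  ] [ 0.    0.   -0.05] rows 5.5
(500, -407, 35, 0.03) -> [0.    0.    0.145] [0. 0. 0.] rows 3.5
```

Call:
jog_arm([
  {"tx": -0.001, "ty": -0.01, "tz": 0.02, "wx": 0, "wy": 0, "wz": 0},
  {"tx": -0.002, "ty": -0.021, "tz": 0.055, "wx": 0, "wy": 0, "wz": 0},
  {"tx": -0.003, "ty": -0.032, "tz": 0.09, "wx": 0, "wy": 0, "wz": 0},
  {"tx": -0.0045, "ty": -0.039, "tz": 0.12, "wx": 0, "wy": 0, "wz": -0.003},
  {"tx": -0.0045, "ty": -0.042, "tz": 0.14, "wx": 0, "wy": 0, "wz": -0.003},
  {"tx": -0.0045, "ty": -0.042, "tz": 0.151, "wx": 0, "wy": 0, "wz": -0.003},
  {"tx": -0.0045, "ty": -0.042, "tz": 0.151, "wx": 0, "wy": 0, "wz": -0.003},
  {"tx": -0.0045, "ty": -0.042, "tz": 0.151, "wx": 0, "wy": 0, "wz": -0.003},
])

```text
t: 2.25
ee_pos: [522.8, 67.2, 110.1]
eef_rot: [3.14, -0.089, -0.0]
ft_force: [0.1, 0.5, 0.6]
width: 48.2
grasp_force: 0.0
```

```bash
python3 - <<'E'
from h import *
plan([(523,67.3,110,-.054),(523,67.3,48,-.054)])
E
```

```text
t 2.2 at [522.8  67.2 110.1] yaw -0.056 q [ 0.06 -0.1   1.62 -0.    1.62  1.69] w 48.2 F [0.1 0.5 0.6]
(523, 67.3, 110, -0.054) -> [ 0.0002 -0.0001  0.0001] [ 0.    -0.    -0.002] rows 0.0
(523, 67.3, 48, -0.054) -> [0.    0.    0.062] [0. 0. 0.] rows 1.5
```

Call:
jog_arm([
  {"tx": 0, "ty": 0, "tz": 0.012, "wx": 0, "wy": 0, "wz": 0},
  {"tx": 0, "ty": 0, "tz": 0.03, "wx": 0, "wy": 0, "wz": 0},
  {"tx": 0, "ty": 0, "tz": 0.048, "wx": 0, "wy": 0, "wz": 0},
  {"tx": 0, "ty": 0, "tz": 0.058, "wx": 0, "wy": 0, "wz": 0},
  {"tx": 0, "ty": 0, "tz": 0.062, "wx": 0, "wy": 0, "wz": 0},
  {"tx": 0, "ty": 0, "tz": 0.062, "wx": 0, "wy": 0, "wz": 0},
  {"tx": 0, "ty": 0, "tz": 0.062, "wx": 0, "wy": 0, "wz": 0},
  {"tx": 0, "ty": 0, "tz": 0.062, "wx": 0, "wy": 0, "wz": 0},
])

```text
t: 2.92
ee_pos: [523.5, 67.6, 49.1]
eef_rot: [-3.14, 0.088, -0.004]
ft_force: [-0.6, -0.5, -0.6]
width: 47.9
grasp_force: 0.0
```

Call:
jog_arm([
  {"tx": 0, "ty": 0, "tz": 0, "wx": 0, "wy": 0, "wz": 0},
  {"tx": 0, "ty": 0, "tz": 0, "wx": 0, "wy": 0, "wz": 0},
  {"tx": 0, "ty": 0, "tz": 0, "wx": 0, "wy": 0, "wz": 0},
  {"tx": 0, "ty": 0, "tz": 0, "wx": 0, "wy": 0, "wz": 0},
  {"tx": 0, "ty": 0, "tz": -0.01, "wx": 0, "wy": 0, "wz": 0},
  {"tx": 0, "ty": 0, "tz": -0.035, "wx": 0, "wy": 0, "wz": 0},
  {"tx": 0, "ty": 0, "tz": -0.065, "wx": 0, "wy": 0, "wz": 0},
  {"tx": 0, "ty": 0, "tz": -0.1, "wx": 0, "wy": 0, "wz": 0},
], jaw=1, newtons=40)

```text
t: 3.58
ee_pos: [521.6, 67.5, 147.6]
eef_rot: [3.14, -0.088, -0.005]
ft_force: [0.7, 0.3, 0.2]
width: 23.6
grasp_force: 40.0
```

```bash
python3 - <<'E'
from h import *
plan([(510,-180,210,-.01),(492,-406,170,0.035),(492,-406,40,.035),(492,-406,170,.035),(510,-180,190,0),(516.5,-17.2,110,-.04)],(523,67.3,148,-.056))
E
```

```text
(510, -180, 210, -0.01) -> [ 0.0009  0.2476 -0.062 ] [ 0.     0.    -0.046] rows 6.1
(492, -406, 170, 0.035) -> [-0.0157  0.2262  0.04  ] [ 0.     0.    -0.045] rows 5.5
(492, -406, 40, 0.035) -> [0.   0.   0.13] [0. 0. 0.] rows 3.1
(492, -406, 170, 0.035) -> [ 0.    0.   -0.13] [0. 0. 0.] rows 3.1
(510, -180, 190, 0) -> [ 0.0259 -0.2252 -0.02  ] [0.    0.    0.035] rows 5.5
(516.5, -17.2, 110, -0.04) -> [ 0.0065 -0.1628  0.08  ] [0.   0.   0.04] rows 4.4
```

Call:
jog_arm([
  {"tx": 0, "ty": 0.015, "tz": -0.02, "wx": 0, "wy": 0, "wz": 0},
  {"tx": 0, "ty": 0.045, "tz": -0.04, "wx": 0, "wy": 0, "wz": -0.01},
  {"tx": 0, "ty": 0.08, "tz": -0.055, "wx": 0, "wy": 0, "wz": -0.02},
  {"tx": 0, "ty": 0.115, "tz": -0.062, "wx": 0, "wy": 0, "wz": -0.025},
  {"tx": 0.001, "ty": 0.15, "tz": -0.062, "wx": 0, "wy": 0, "wz": -0.03},
  {"tx": 0.001, "ty": 0.185, "tz": -0.062, "wx": 0, "wy": 0, "wz": -0.035},
  {"tx": 0.001, "ty": 0.218, "tz": -0.062, "wx": 0, "wy": 0, "wz": -0.04},
  {"tx": 0.001, "ty": 0.2475, "tz": -0.062, "wx": 0, "wy": 0, "wz": -0.046},
])

```text
t: 4.25
ee_pos: [509.3, -181.6, 210.5]
eef_rot: [3.141, -0.017, 0.001]
ft_force: [0.8, 0.1, -1.4]
width: 23.6
grasp_force: 40.0
```

Call:
jog_arm([
  {"tx": -0.002, "ty": 0.033, "tz": 0, "wx": 0, "wy": 0, "wz": -0.01},
  {"tx": -0.004, "ty": 0.066, "tz": 0, "wx": 0, "wy": 0, "wz": -0.015},
  {"tx": -0.007, "ty": 0.1, "tz": 0.005, "wx": 0, "wy": 0, "wz": -0.02},
  {"tx": -0.009, "ty": 0.133, "tz": 0.01, "wx": 0, "wy": 0, "wz": -0.03},
  {"tx": -0.012, "ty": 0.165, "tz": 0.02, "wx": 0, "wy": 0, "wz": -0.035},
  {"tx": -0.014, "ty": 0.195, "tz": 0.03, "wx": 0, "wy": 0, "wz": -0.04},
  {"tx": -0.0155, "ty": 0.217, "tz": 0.036, "wx": 0, "wy": 0, "wz": -0.045},
  {"tx": -0.0155, "ty": 0.226, "tz": 0.04, "wx": 0, "wy": 0, "wz": -0.045},
])

```text
t: 4.92
ee_pos: [490.6, -408.0, 168.4]
eef_rot: [-3.141, -0.05, 0.003]
ft_force: [1.0, 0.2, -1.4]
width: 23.6
grasp_force: 40.0
```

Call:
jog_arm([
  {"tx": 0, "ty": 0, "tz": 0, "wx": 0, "wy": 0, "wz": 0},
  {"tx": 0, "ty": 0, "tz": 0.02, "wx": 0, "wy": 0, "wz": 0},
  {"tx": 0, "ty": 0, "tz": 0.05, "wx": 0, "wy": 0, "wz": 0},
  {"tx": 0, "ty": 0, "tz": 0.085, "wx": 0, "wy": 0, "wz": 0},
  {"tx": 0, "ty": 0, "tz": 0.112, "wx": 0, "wy": 0, "wz": 0},
  {"tx": 0, "ty": 0, "tz": 0.126, "wx": 0, "wy": 0, "wz": 0},
  {"tx": 0, "ty": 0, "tz": 0.13, "wx": 0, "wy": 0, "wz": 0},
  {"tx": 0, "ty": 0, "tz": 0.13, "wx": 0, "wy": 0, "wz": 0},
])

```text
t: 5.58
ee_pos: [492.3, -404.4, 39.7]
eef_rot: [-3.14, -0.056, 0.001]
ft_force: [-0.6, -0.5, -0.8]
width: 23.8
grasp_force: 40.0
```

Call:
jog_arm([
  {"tx": 0, "ty": 0, "tz": 0, "wx": 0, "wy": 0, "wz": 0},
  {"tx": 0, "ty": 0, "tz": 0, "wx": 0, "wy": 0, "wz": 0},
  {"tx": 0, "ty": 0, "tz": 0, "wx": 0, "wy": 0, "wz": 0},
  {"tx": 0, "ty": 0, "tz": -0.02, "wx": 0, "wy": 0, "wz": 0},
  {"tx": 0, "ty": 0, "tz": -0.05, "wx": 0, "wy": 0, "wz": 0},
  {"tx": 0, "ty": 0, "tz": -0.085, "wx": 0, "wy": 0, "wz": 0},
  {"tx": 0, "ty": 0, "tz": -0.115, "wx": 0, "wy": 0, "wz": 0},
  {"tx": 0, "ty": 0, "tz": -0.13, "wx": 0, "wy": 0, "wz": 0},
], jaw=0.12)

```text
t: 6.25
ee_pos: [493.2, -406.6, 176.8]
eef_rot: [3.135, 0.054, 0.01]
ft_force: [0.4, -0.5, -0.0]
width: 38.6
grasp_force: 0.0
```

Call:
jog_arm([
  {"tx": 0.003, "ty": -0.02, "tz": -0.003, "wx": 0, "wy": 0, "wz": 0},
  {"tx": 0.007, "ty": -0.055, "tz": -0.01, "wx": 0, "wy": 0, "wz": 0.01},
  {"tx": 0.011, "ty": -0.09, "tz": -0.015, "wx": 0, "wy": 0, "wz": 0.015},
  {"tx": 0.015, "ty": -0.125, "tz": -0.02, "wx": 0, "wy": 0, "wz": 0.02},
  {"tx": 0.018, "ty": -0.155, "tz": -0.02, "wx": 0, "wy": 0, "wz": 0.025},
  {"tx": 0.021, "ty": -0.18, "tz": -0.02, "wx": 0, "wy": 0, "wz": 0.03},
  {"tx": 0.024, "ty": -0.205, "tz": -0.02, "wx": 0, "wy": 0, "wz": 0.035},
  {"tx": 0.026, "ty": -0.225, "tz": -0.02, "wx": 0, "wy": 0, "wz": 0.035},
])

```text
t: 6.92
ee_pos: [510.5, -178.0, 191.5]
eef_rot: [3.141, 0.0, 0.005]
ft_force: [-0.2, 0.7, -0.4]
width: 38.6
grasp_force: 0.0
```

Call:
jog_arm([
  {"tx": 0.001, "ty": -0.03, "tz": 0.01, "wx": 0, "wy": 0, "wz": 0.01},
  {"tx": 0.002, "ty": -0.065, "tz": 0.02, "wx": 0, "wy": 0, "wz": 0.02},
  {"tx": 0.004, "ty": -0.1, "tz": 0.04, "wx": 0, "wy": 0, "wz": 0.03},
  {"tx": 0.005, "ty": -0.135, "tz": 0.06, "wx": 0, "wy": 0, "wz": 0.04},
  {"tx": 0.0065, "ty": -0.155, "tz": 0.075, "wx": 0, "wy": 0, "wz": 0.04},
  {"tx": 0.0065, "ty": -0.163, "tz": 0.08, "wx": 0, "wy": 0, "wz": 0.04},
  {"tx": 0.0065, "ty": -0.163, "tz": 0.08, "wx": 0, "wy": 0, "wz": 0.04},
  {"tx": 0.0065, "ty": -0.163, "tz": 0.08, "wx": 0, "wy": 0, "wz": 0.04},
])

```text
t: 7.58
ee_pos: [517.2, -17.3, 111.1]
eef_rot: [3.14, -0.062, 0.003]
ft_force: [-0.3, -0.8, -0.1]
width: 38.6
grasp_force: 0.0
```

```bash
python3 - <<'E'
from h import *
d=snap('side','s1'); segs(d,20,70,(350,640,-500,-340)); print('nest');segs(d,60,90,(400,660,-150,130));
d=snap('scene','a1');segs(d,20,70,(350,640,-500,-340))
plan([(516.5,-17.2,48,-.04)])
E
```

```text
n 1106 uv [319 334] c [ 515.2 -377.7] size [ 98.3 220.4] yaw -0.494 z 45.5
n 1081 uv [319 358] c [ 464.  -471.1] size [108.  238.4] yaw -0.533 z 45.0
n 681 uv [318 344] c [ 494.8 -407.6] size [122.2  29.9] yaw 0.022 z 39.0
nest
n 362 uv [300 221] c [518.3 -18.8] size [ 30.4 119.7] yaw -0.035 z 71.4
n 831 uv [172 260] c [ 457.  -383.9] size [215.4  99.9] yaw 0.613 z 46.7
n 461 uv [182 278] c [ 495.7 -408.2] size [122.4  24.5] yaw 0.035 z 40.7
n 779 uv [175 297] c [ 523.3 -470.4] size [237.1 109.1] yaw 0.603 z 45.6
t 7.7 at [517.5 -18.1 111.6] yaw -0.042 q [-0.1  -0.13  1.64 -0.    1.62  1.51] w 38.6 F [ 0.6 -0.7  1.2]
(516.5, -17.2, 48, -0.04) -> [-0.0013 -0.0009  0.0635] [ 0.001 -0.003 -0.002] rows 1.5
```

Call:
jog_arm([
  {"tx": 0, "ty": 0, "tz": 0.012, "wx": 0, "wy": 0, "wz": 0},
  {"tx": 0, "ty": 0, "tz": 0.03, "wx": 0, "wy": 0, "wz": 0},
  {"tx": 0, "ty": 0, "tz": 0.048, "wx": 0, "wy": 0, "wz": 0},
  {"tx": 0, "ty": 0, "tz": 0.058, "wx": 0, "wy": 0, "wz": 0},
  {"tx": 0, "ty": 0, "tz": 0.062, "wx": 0, "wy": 0, "wz": 0},
  {"tx": 0, "ty": 0, "tz": 0.062, "wx": 0, "wy": 0, "wz": 0},
  {"tx": 0, "ty": 0, "tz": 0.062, "wx": 0, "wy": 0, "wz": 0},
  {"tx": 0, "ty": 0, "tz": 0.062, "wx": 0, "wy": 0, "wz": 0},
])

```text
t: 8.35
ee_pos: [517.4, -16.9, 48.9]
eef_rot: [3.141, -0.064, 0.003]
ft_force: [-1.0, -0.3, 0.8]
width: 38.6
grasp_force: 0.0
```

Call:
jog_arm([
  {"tx": 0, "ty": 0, "tz": 0, "wx": 0, "wy": 0, "wz": 0},
  {"tx": 0, "ty": 0, "tz": 0, "wx": 0, "wy": 0, "wz": 0},
  {"tx": 0, "ty": 0, "tz": 0, "wx": 0, "wy": 0, "wz": 0},
  {"tx": 0, "ty": 0, "tz": 0, "wx": 0, "wy": 0, "wz": 0},
  {"tx": 0, "ty": 0, "tz": -0.01, "wx": 0, "wy": 0, "wz": 0},
  {"tx": 0, "ty": 0, "tz": -0.035, "wx": 0, "wy": 0, "wz": 0},
  {"tx": 0, "ty": 0, "tz": -0.065, "wx": 0, "wy": 0, "wz": 0},
  {"tx": 0, "ty": 0, "tz": -0.1, "wx": 0, "wy": 0, "wz": 0},
], jaw=1, newtons=40)

```text
t: 9.02
ee_pos: [515.5, -16.5, 147.5]
eef_rot: [-3.141, 0.063, 0.006]
ft_force: [1.2, 0.5, -0.9]
width: 23.7
grasp_force: 40.0
```

```bash
python3 - <<'E'
from h import *
plan([])
plan([(510,-180,210,-.01),(492,-443,170,0.035),(492,-443,52,.035),(492,-443,170,.035),(510,-180,190,0),(560,60,200,.4),(570,205,250,1.2),(585,205,250,1.65)],(516.5,-17.2,148,-.042))
E
```

```text
t 9.0 at [515.5 -16.5 147.5] yaw -0.04 q [-0.1  -0.14  1.59  0.    1.69  1.51] w 23.7 F [ 1.2  0.5 -0.9]
(510, -180, 210, -0.01) -> [ 0.0003  0.1629 -0.062 ] [ 0.     0.    -0.032] rows 4.2
(492, -443, 170, 0.035) -> [-0.0154  0.2632  0.04  ] [ 0.     0.    -0.045] rows 6.4
(492, -443, 52, 0.035) -> [0.    0.    0.118] [0. 0. 0.] rows 2.8
(492, -443, 170, 0.035) -> [ 0.     0.    -0.118] [0. 0. 0.] rows 2.8
(510, -180, 190, 0) -> [ 0.0272 -0.2622 -0.02  ] [0.    0.    0.035] rows 6.3
(560, 60, 200, 0.4) -> [ 0.05 -0.24 -0.01] [ 0.   0.  -0.4] rows 5.9
(570, 205, 250, 1.2) -> [ 0.0657 -0.1297 -0.05  ] [ 0.   0.  -0.8] rows 6.4
(585, 205, 250, 1.65) -> [0.0054 0.014  0.    ] [ 0.    0.   -0.45] rows 3.6
```

Call:
jog_arm([
  {"tx": 0, "ty": 0.01, "tz": -0.02, "wx": 0, "wy": 0, "wz": 0},
  {"tx": 0, "ty": 0.03, "tz": -0.04, "wx": 0, "wy": 0, "wz": -0.005},
  {"tx": 0, "ty": 0.052, "tz": -0.055, "wx": 0, "wy": 0, "wz": -0.01},
  {"tx": 0, "ty": 0.075, "tz": -0.062, "wx": 0, "wy": 0, "wz": -0.015},
  {"tx": 0, "ty": 0.098, "tz": -0.062, "wx": 0, "wy": 0, "wz": -0.02},
  {"tx": 0, "ty": 0.12, "tz": -0.062, "wx": 0, "wy": 0, "wz": -0.025},
  {"tx": 0, "ty": 0.142, "tz": -0.062, "wx": 0, "wy": 0, "wz": -0.03},
  {"tx": 0, "ty": 0.163, "tz": -0.062, "wx": 0, "wy": 0, "wz": -0.032},
])

```text
t: 9.68
ee_pos: [509.8, -180.6, 210.2]
eef_rot: [3.141, -0.013, 0.0]
ft_force: [0.1, 0.0, -0.8]
width: 23.9
grasp_force: 40.0
```

Call:
jog_arm([
  {"tx": -0.002, "ty": 0.033, "tz": 0, "wx": 0, "wy": 0, "wz": -0.01},
  {"tx": -0.004, "ty": 0.072, "tz": 0, "wx": 0, "wy": 0, "wz": -0.015},
  {"tx": -0.007, "ty": 0.112, "tz": 0.005, "wx": 0, "wy": 0, "wz": -0.02},
  {"tx": -0.009, "ty": 0.152, "tz": 0.01, "wx": 0, "wy": 0, "wz": -0.03},
  {"tx": -0.012, "ty": 0.19, "tz": 0.02, "wx": 0, "wy": 0, "wz": -0.035},
  {"tx": -0.014, "ty": 0.225, "tz": 0.03, "wx": 0, "wy": 0, "wz": -0.04},
  {"tx": -0.0155, "ty": 0.252, "tz": 0.036, "wx": 0, "wy": 0, "wz": -0.045},
  {"tx": -0.0155, "ty": 0.263, "tz": 0.04, "wx": 0, "wy": 0, "wz": -0.045},
])

```text
t: 10.35
ee_pos: [490.8, -445.6, 167.9]
eef_rot: [-3.14, -0.053, 0.004]
ft_force: [0.6, 0.2, -1.3]
width: 23.6
grasp_force: 40.0
```

Call:
jog_arm([
  {"tx": 0, "ty": 0, "tz": 0, "wx": 0, "wy": 0, "wz": 0},
  {"tx": 0, "ty": 0, "tz": 0.02, "wx": 0, "wy": 0, "wz": 0},
  {"tx": 0, "ty": 0, "tz": 0.05, "wx": 0, "wy": 0, "wz": 0},
  {"tx": 0, "ty": 0, "tz": 0.08, "wx": 0, "wy": 0, "wz": 0},
  {"tx": 0, "ty": 0, "tz": 0.103, "wx": 0, "wy": 0, "wz": 0},
  {"tx": 0, "ty": 0, "tz": 0.115, "wx": 0, "wy": 0, "wz": 0},
  {"tx": 0, "ty": 0, "tz": 0.118, "wx": 0, "wy": 0, "wz": 0},
  {"tx": 0, "ty": 0, "tz": 0.118, "wx": 0, "wy": 0, "wz": 0},
])

```text
t: 11.02
ee_pos: [492.9, -441.3, 52.0]
eef_rot: [-3.14, -0.059, 0.0]
ft_force: [0.0, -0.5, 0.3]
width: 23.7
grasp_force: 40.0
```

Call:
jog_arm([
  {"tx": 0, "ty": 0, "tz": 0, "wx": 0, "wy": 0, "wz": 0},
  {"tx": 0, "ty": 0, "tz": 0, "wx": 0, "wy": 0, "wz": 0},
  {"tx": 0, "ty": 0, "tz": 0, "wx": 0, "wy": 0, "wz": 0},
  {"tx": 0, "ty": 0, "tz": -0.02, "wx": 0, "wy": 0, "wz": 0},
  {"tx": 0, "ty": 0, "tz": -0.05, "wx": 0, "wy": 0, "wz": 0},
  {"tx": 0, "ty": 0, "tz": -0.08, "wx": 0, "wy": 0, "wz": 0},
  {"tx": 0, "ty": 0, "tz": -0.105, "wx": 0, "wy": 0, "wz": 0},
  {"tx": 0, "ty": 0, "tz": -0.118, "wx": 0, "wy": 0, "wz": 0},
], jaw=0.12)

```text
t: 11.68
ee_pos: [493.4, -443.5, 175.7]
eef_rot: [3.136, 0.057, 0.008]
ft_force: [-0.2, -0.5, 0.4]
width: 38.9
grasp_force: 0.0
```

Call:
jog_arm([
  {"tx": 0.003, "ty": -0.02, "tz": -0.003, "wx": 0, "wy": 0, "wz": 0},
  {"tx": 0.007, "ty": -0.055, "tz": -0.01, "wx": 0, "wy": 0, "wz": 0.01},
  {"tx": 0.011, "ty": -0.092, "tz": -0.015, "wx": 0, "wy": 0, "wz": 0.015},
  {"tx": 0.015, "ty": -0.128, "tz": -0.02, "wx": 0, "wy": 0, "wz": 0.02},
  {"tx": 0.018, "ty": -0.163, "tz": -0.02, "wx": 0, "wy": 0, "wz": 0.025},
  {"tx": 0.021, "ty": -0.198, "tz": -0.02, "wx": 0, "wy": 0, "wz": 0.03},
  {"tx": 0.025, "ty": -0.232, "tz": -0.02, "wx": 0, "wy": 0, "wz": 0.035},
  {"tx": 0.027, "ty": -0.262, "tz": -0.02, "wx": 0, "wy": 0, "wz": 0.035},
])

```text
t: 12.35
ee_pos: [509.8, -177.5, 189.9]
eef_rot: [-3.141, -0.003, -0.001]
ft_force: [0.6, -0.1, -0.4]
width: 38.1
grasp_force: 0.0
```

Call:
jog_arm([
  {"tx": 0.006, "ty": -0.03, "tz": -0.002, "wx": 0, "wy": 0, "wz": -0.05},
  {"tx": 0.012, "ty": -0.06, "tz": -0.004, "wx": 0, "wy": 0, "wz": -0.1},
  {"tx": 0.018, "ty": -0.09, "tz": -0.006, "wx": 0, "wy": 0, "wz": -0.15},
  {"tx": 0.025, "ty": -0.12, "tz": -0.008, "wx": 0, "wy": 0, "wz": -0.2},
  {"tx": 0.031, "ty": -0.15, "tz": -0.01, "wx": 0, "wy": 0, "wz": -0.25},
  {"tx": 0.037, "ty": -0.18, "tz": -0.01, "wx": 0, "wy": 0, "wz": -0.3},
  {"tx": 0.044, "ty": -0.21, "tz": -0.01, "wx": 0, "wy": 0, "wz": -0.35},
  {"tx": 0.05, "ty": -0.24, "tz": -0.01, "wx": 0, "wy": 0, "wz": -0.4},
])

```text
t: 13.02
ee_pos: [559.6, 62.0, 199.9]
eef_rot: [3.078, 0.63, 0.001]
ft_force: [0.0, 0.3, 0.3]
width: 38.5
grasp_force: 0.0
```

Call:
jog_arm([
  {"tx": 0.01, "ty": -0.025, "tz": -0.008, "wx": 0, "wy": 0, "wz": -0.1},
  {"tx": 0.02, "ty": -0.045, "tz": -0.015, "wx": 0, "wy": 0, "wz": -0.2},
  {"tx": 0.03, "ty": -0.065, "tz": -0.023, "wx": 0, "wy": 0, "wz": -0.3},
  {"tx": 0.04, "ty": -0.085, "tz": -0.03, "wx": 0, "wy": 0, "wz": -0.4},
  {"tx": 0.048, "ty": -0.1, "tz": -0.036, "wx": 0, "wy": 0, "wz": -0.5},
  {"tx": 0.056, "ty": -0.115, "tz": -0.042, "wx": 0, "wy": 0, "wz": -0.6},
  {"tx": 0.062, "ty": -0.125, "tz": -0.047, "wx": 0, "wy": 0, "wz": -0.7},
  {"tx": 0.066, "ty": -0.13, "tz": -0.05, "wx": 0, "wy": 0, "wz": -0.8},
])

```text
t: 13.68
ee_pos: [569.3, 207.6, 250.3]
eef_rot: [-2.585, -1.784, -0.002]
ft_force: [0.5, -0.2, 0.5]
width: 38.3
grasp_force: 0.0
```

Call:
jog_arm([
  {"tx": 0.001, "ty": 0.003, "tz": 0, "wx": 0, "wy": 0, "wz": -0.1},
  {"tx": 0.002, "ty": 0.006, "tz": 0, "wx": 0, "wy": 0, "wz": -0.2},
  {"tx": 0.004, "ty": 0.009, "tz": 0, "wx": 0, "wy": 0, "wz": -0.3},
  {"tx": 0.005, "ty": 0.012, "tz": 0, "wx": 0, "wy": 0, "wz": -0.38},
  {"tx": 0.005, "ty": 0.014, "tz": 0, "wx": 0, "wy": 0, "wz": -0.43},
  {"tx": 0.005, "ty": 0.014, "tz": 0, "wx": 0, "wy": 0, "wz": -0.45},
  {"tx": 0.005, "ty": 0.014, "tz": 0, "wx": 0, "wy": 0, "wz": -0.45},
  {"tx": 0.005, "ty": 0.014, "tz": 0, "wx": 0, "wy": 0, "wz": -0.45},
])

```text
t: 14.35
ee_pos: [584.1, 205.6, 249.7]
eef_rot: [2.131, 2.308, 0.0]
ft_force: [-0.3, 0.2, 0.2]
width: 38.6
grasp_force: 0.0
```

```bash
python3 - <<'E'
from h import *
d=snap('side','s2'); print('tote');segs(d,20,58,(400,590,-485,-370),100);print('sled'); segs(d,60,90,(400,660,-150,130))
B=(330,680,150,460)
print('blanks');segs(d,33,46,B); segs(snap('scene','a2'),33,46,B); print('w');segs(snap('wrist','w3'),33,46,B)
plan([])
E
```

```text
tote
n 128 uv [357 338] c [ 587.2 -417.2] size [ 2.3 93.3] yaw -1.542 z 41.0
n 1298 uv [319 350] c [ 494.2 -425.6] size [125.1  65.3] yaw 0.049 z 39.5
sled
blanks
n 304 uv [239 163] c [367.6 339.5] size [ 53.1 165.2] yaw -1.352 z 40.4
n 342 uv [280 166] c [496.5 298.9] size [ 56.5 168.4] yaw -1.504 z 40.6
n 334 uv [312 166] c [602.1 283.9] size [ 53.8 168.4] yaw -1.464 z 40.2
n 314 uv [343 129] c [370.9 340. ] size [ 55.4 165.6] yaw -1.325 z 41.0
n 386 uv [359 151] c [494.8 298.4] size [ 56.3 164. ] yaw -1.499 z 40.7
n 437 uv [381 168] c [602.6 282.4] size [ 56.4 165.1] yaw -1.495 z 41.1
w
n 3458 uv [139  59] c [376.1 329.5] size [ 54.2 134.5] yaw -1.285 z 40.0
n 4176 uv [251  89] c [495.9 299.9] size [ 54.5 159.9] yaw -1.494 z 40.1
n 3963 uv [336 110] c [601.1 284.4] size [ 54.2 160.3] yaw -1.468 z 40.2
t 14.5 at [584.  205.6 249.7] yaw 1.651 q [0.28 0.15 1.12 0.   1.87 0.2 ] w 38.7 F [0.2 0.  0.2]
```

```bash
python3 - <<'E'
from h import *
plan([(600.6,289.4,110,1.672)])
plan([(600.6,289.4,18,1.672),(600.6,289.4,128,1.672),(560,170,160,2.4),(521.2,68.9,120,3.08),(521.2,68.9,54,3.08),(521.2,68.9,150,3.08)],(600.6,289.4,110,1.672))
E
```

```text
t 14.5 at [584.  205.6 249.7] yaw 1.651 q [0.28 0.15 1.12 0.   1.87 0.2 ] w 38.7 F [0.2 0.  0.2]
(600.6, 289.4, 110, 1.672) -> [0.0822 0.0232 0.1397] [ 0.    -0.    -0.021] rows 3.9
(600.6, 289.4, 18, 1.672) -> [0.    0.    0.092] [0. 0. 0.] rows 2.2
(600.6, 289.4, 128, 1.672) -> [ 0.    0.   -0.11] [0. 0. 0.] rows 2.6
(560, 170, 160, 2.4) -> [-0.1147 -0.0525 -0.032 ] [ 0.     0.    -0.728] rows 5.8
(521.2, 68.9, 120, 3.08) -> [-0.0397 -0.1008  0.04  ] [ 0.    0.   -0.68] rows 5.4
(521.2, 68.9, 54, 3.08) -> [0.    0.    0.066] [0. 0. 0.] rows 1.6
(521.2, 68.9, 150, 3.08) -> [ 0.     0.    -0.096] [0. 0. 0.] rows 2.3
```

Call:
jog_arm([
  {"tx": 0.01, "ty": 0.003, "tz": 0.015, "wx": 0, "wy": 0, "wz": 0},
  {"tx": 0.03, "ty": 0.008, "tz": 0.045, "wx": 0, "wy": 0, "wz": -0.01},
  {"tx": 0.05, "ty": 0.014, "tz": 0.08, "wx": 0, "wy": 0, "wz": -0.02},
  {"tx": 0.068, "ty": 0.019, "tz": 0.112, "wx": 0, "wy": 0, "wz": -0.021},
  {"tx": 0.079, "ty": 0.022, "tz": 0.132, "wx": 0, "wy": 0, "wz": -0.021},
  {"tx": 0.082, "ty": 0.023, "tz": 0.14, "wx": 0, "wy": 0, "wz": -0.021},
  {"tx": 0.082, "ty": 0.023, "tz": 0.14, "wx": 0, "wy": 0, "wz": -0.021},
  {"tx": 0.082, "ty": 0.023, "tz": 0.14, "wx": 0, "wy": 0, "wz": -0.021},
])

```text
t: 15.17
ee_pos: [600.7, 288.9, 110.6]
eef_rot: [2.105, 2.331, 0.001]
ft_force: [0.3, -0.3, 1.1]
width: 38.6
grasp_force: 0.0
```

Call:
jog_arm([
  {"tx": 0, "ty": 0, "tz": 0.015, "wx": 0, "wy": 0, "wz": 0},
  {"tx": 0, "ty": 0, "tz": 0.04, "wx": 0, "wy": 0, "wz": 0},
  {"tx": 0, "ty": 0, "tz": 0.068, "wx": 0, "wy": 0, "wz": 0},
  {"tx": 0, "ty": 0, "tz": 0.085, "wx": 0, "wy": 0, "wz": 0},
  {"tx": 0, "ty": 0, "tz": 0.092, "wx": 0, "wy": 0, "wz": 0},
  {"tx": 0, "ty": 0, "tz": 0.092, "wx": 0, "wy": 0, "wz": 0},
  {"tx": 0, "ty": 0, "tz": 0.092, "wx": 0, "wy": 0, "wz": 0},
  {"tx": 0, "ty": 0, "tz": 0.092, "wx": 0, "wy": 0, "wz": 0},
])

```text
t: 15.83
ee_pos: [602.0, 289.5, 20.9]
eef_rot: [2.104, 2.33, 0.007]
ft_force: [0.4, 0.8, 0.6]
width: 38.7
grasp_force: 0.0
```

Call:
jog_arm([
  {"tx": 0, "ty": 0, "tz": 0, "wx": 0, "wy": 0, "wz": 0},
  {"tx": 0, "ty": 0, "tz": 0, "wx": 0, "wy": 0, "wz": 0},
  {"tx": 0, "ty": 0, "tz": 0, "wx": 0, "wy": 0, "wz": 0},
  {"tx": 0, "ty": 0, "tz": 0, "wx": 0, "wy": 0, "wz": 0},
  {"tx": 0, "ty": 0, "tz": -0.01, "wx": 0, "wy": 0, "wz": 0},
  {"tx": 0, "ty": 0, "tz": -0.035, "wx": 0, "wy": 0, "wz": 0},
  {"tx": 0, "ty": 0, "tz": -0.07, "wx": 0, "wy": 0, "wz": 0},
  {"tx": 0, "ty": 0, "tz": -0.11, "wx": 0, "wy": 0, "wz": 0},
], jaw=1, newtons=50)

```text
t: 16.5
ee_pos: [598.8, 288.6, 125.8]
eef_rot: [-2.103, -2.33, 0.009]
ft_force: [0.6, -0.3, -2.4]
width: 24.0
grasp_force: 50.0
```

```bash
python3 - <<'E'
from h import *
plan([]); snap('wrist','w4')
P=cloud(load('w4')); segs(load('w4'),125,170,(300,800,100,500),60)
E
```

```text
t 16.5 at [598.8 288.6 125.8] yaw 1.673 q [0.4  0.27 1.2  0.   1.68 0.3 ] w 24.0 F [ 0.6 -0.3 -2.4]
n 5605 uv [575  95] c [705.2 378. ] size [26.6 34.9] yaw -1.374 z 148.8
n 115 uv [632  71] c [709.4 386.6] size [ 6.6 10.3] yaw -0.943 z 169.6
n 10143 uv [317 192] c [595.2 318.9] size [43.5 89.3] yaw -1.448 z 147.0
n 2421 uv [317 332] c [603.1 244. ] size [41.  24.5] yaw 0.105 z 147.0
```

Call:
jog_arm([
  {"tx": -0.008, "ty": -0.004, "tz": -0.012, "wx": 0, "wy": 0, "wz": -0.04},
  {"tx": -0.022, "ty": -0.011, "tz": -0.022, "wx": 0, "wy": 0, "wz": -0.12},
  {"tx": -0.037, "ty": -0.018, "tz": -0.03, "wx": 0, "wy": 0, "wz": -0.22},
  {"tx": -0.053, "ty": -0.025, "tz": -0.032, "wx": 0, "wy": 0, "wz": -0.32},
  {"tx": -0.069, "ty": -0.032, "tz": -0.032, "wx": 0, "wy": 0, "wz": -0.42},
  {"tx": -0.085, "ty": -0.039, "tz": -0.032, "wx": 0, "wy": 0, "wz": -0.53},
  {"tx": -0.1, "ty": -0.046, "tz": -0.032, "wx": 0, "wy": 0, "wz": -0.63},
  {"tx": -0.115, "ty": -0.0525, "tz": -0.032, "wx": 0, "wy": 0, "wz": -0.728},
])

```text
t: 17.22
ee_pos: [559.3, 168.7, 159.5]
eef_rot: [-1.13, -2.931, 0.0]
ft_force: [-0.2, 0.9, -2.5]
width: 23.3
grasp_force: 50.0
```

Call:
jog_arm([
  {"tx": -0.006, "ty": -0.016, "tz": 0.002, "wx": 0, "wy": 0, "wz": -0.1},
  {"tx": -0.013, "ty": -0.033, "tz": 0.006, "wx": 0, "wy": 0, "wz": -0.21},
  {"tx": -0.02, "ty": -0.05, "tz": 0.012, "wx": 0, "wy": 0, "wz": -0.33},
  {"tx": -0.027, "ty": -0.067, "tz": 0.02, "wx": 0, "wy": 0, "wz": -0.44},
  {"tx": -0.033, "ty": -0.083, "tz": 0.028, "wx": 0, "wy": 0, "wz": -0.55},
  {"tx": -0.038, "ty": -0.095, "tz": 0.035, "wx": 0, "wy": 0, "wz": -0.63},
  {"tx": -0.0397, "ty": -0.1008, "tz": 0.04, "wx": 0, "wy": 0, "wz": -0.68},
  {"tx": -0.0397, "ty": -0.1008, "tz": 0.04, "wx": 0, "wy": 0, "wz": -0.68},
])

```text
t: 17.88
ee_pos: [519.9, 67.1, 118.3]
eef_rot: [-0.095, -3.137, 0.001]
ft_force: [-0.4, -0.2, -2.0]
width: 23.8
grasp_force: 50.0
```

Call:
jog_arm([
  {"tx": 0, "ty": 0, "tz": 0, "wx": 0, "wy": 0, "wz": 0},
  {"tx": 0, "ty": 0, "tz": 0, "wx": 0, "wy": 0, "wz": 0},
  {"tx": 0, "ty": 0, "tz": 0, "wx": 0, "wy": 0, "wz": 0},
  {"tx": 0, "ty": 0, "tz": 0, "wx": 0, "wy": 0, "wz": 0},
  {"tx": 0, "ty": 0, "tz": 0.005, "wx": 0, "wy": 0, "wz": 0},
  {"tx": 0, "ty": 0, "tz": 0.01, "wx": 0, "wy": 0, "wz": 0},
  {"tx": 0, "ty": 0, "tz": 0.01, "wx": 0, "wy": 0, "wz": 0},
  {"tx": 0, "ty": 0, "tz": 0.01, "wx": 0, "wy": 0, "wz": 0},
])

```text
t: 18.55
ee_pos: [520.8, 68.4, 108.8]
eef_rot: [-0.095, -3.139, 0.0]
ft_force: [-0.2, -0.0, -1.8]
width: 23.5
grasp_force: 50.0
```

```bash
python3 - <<'E'
from h import *
d=snap('wrist','w5')
segs(d,118,150,(380,700,-60,160),60)
plan([(521.2,68.9,54.5,3.0816)])
E
```

```text
n 9847 uv [317 192] c [489.2  69.2] size [43.3 89.1] yaw -0.052 z 130.1
n 2423 uv [317 332] c [564.7  65. ] size [41.2 24.9] yaw 1.492 z 130.0
t 18.6 at [521.   68.3 109.2] yaw 3.081 q [ 0.07 -0.1   1.62  0.    1.62 -1.44] w 23.9 F [ 0.2 -0.3 -2.3]
(521.2, 68.9, 54.5, 3.0816) -> [-0.0002  0.0006  0.0547] [-0.    -0.001 -0.001] rows 1.3
```

View pics/w5.png

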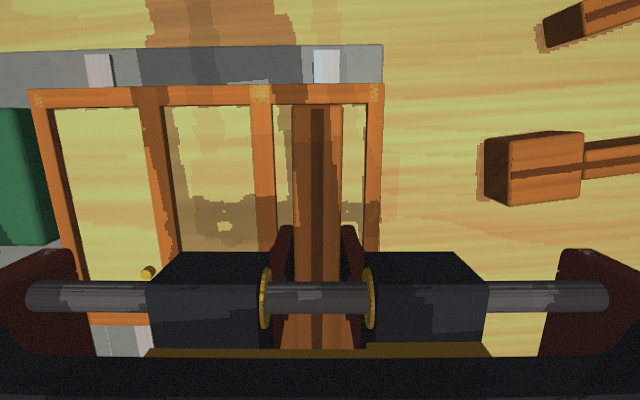

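The wrist view shows the held blank's shaft at (317,105-250), centred inside nest 1 (inner walls at u≈275 and 365), and the nest 3 pin at (148,273). I'll lower and release it.

Call:
jog_arm([
  {"tx": 0, "ty": 0, "tz": 0.015, "wx": 0, "wy": 0, "wz": 0},
  {"tx": 0, "ty": 0, "tz": 0.03, "wx": 0, "wy": 0, "wz": 0},
  {"tx": 0, "ty": 0, "tz": 0.04, "wx": 0, "wy": 0, "wz": 0},
  {"tx": 0, "ty": 0, "tz": 0.047, "wx": 0, "wy": 0, "wz": 0},
  {"tx": 0, "ty": 0, "tz": 0.052, "wx": 0, "wy": 0, "wz": 0},
  {"tx": 0, "ty": 0, "tz": 0.055, "wx": 0, "wy": 0, "wz": 0},
  {"tx": 0, "ty": 0, "tz": 0.055, "wx": 0, "wy": 0, "wz": 0},
  {"tx": 0, "ty": 0, "tz": 0.055, "wx": 0, "wy": 0, "wz": 0},
])

```text
t: 19.27
ee_pos: [521.6, 68.3, 55.3]
eef_rot: [0.095, 3.139, 0.0]
ft_force: [-0.5, 0.1, -1.3]
width: 23.4
grasp_force: 50.0
```

Call:
jog_arm([
  {"tx": 0, "ty": 0, "tz": 0, "wx": 0, "wy": 0, "wz": 0},
  {"tx": 0, "ty": 0, "tz": 0, "wx": 0, "wy": 0, "wz": 0},
  {"tx": 0, "ty": 0, "tz": 0, "wx": 0, "wy": 0, "wz": 0},
  {"tx": 0, "ty": 0, "tz": 0, "wx": 0, "wy": 0, "wz": 0},
  {"tx": 0, "ty": 0, "tz": -0.015, "wx": 0, "wy": 0, "wz": 0},
  {"tx": 0, "ty": 0, "tz": -0.045, "wx": 0, "wy": 0, "wz": 0},
  {"tx": 0, "ty": 0, "tz": -0.08, "wx": 0, "wy": 0, "wz": 0},
  {"tx": 0, "ty": 0, "tz": -0.12, "wx": 0, "wy": 0, "wz": 0},
], jaw=0.1)

```text
t: 19.93
ee_pos: [520.2, 68.2, 174.4]
eef_rot: [-0.095, -3.137, 0.0]
ft_force: [1.0, 0.1, 1.2]
width: 39.9
grasp_force: 0.0
```

```bash
python3 - <<'E'
from h import *
plan([])
B=(330,680,150,460)
for n in('side','scene'):
    d=snap(n,n+'3'); segs(d,70,82,(400,660,-150,130)); segs(d,33,46,B)
plan([(500,150,170,2.4),(495.5,304.9,130,1.648)],(521.2,68.9,175,3.08))
E
```

```text
t 19.9 at [520.2  68.2 174.4] yaw 3.081 q [ 0.07 -0.11  1.52 -0.    1.74 -1.44] w 39.9 F [1.  0.1 1.2]
n 467 uv [298 199] c [528.   67.7] size [ 61.1 158.9] yaw -0.093 z 76.4
n 306 uv [239 162] c [367.4 341.7] size [ 54.2 169.3] yaw -1.366 z 40.5
n 335 uv [280 166] c [497.5 298. ] size [ 56.7 170.3] yaw -1.516 z 40.5
n 513 uv [321 182] c [525.1  62.8] size [162.2  57.5] yaw 0.002 z 77.1
n 250 uv [344 129] c [372.6 341.6] size [ 47.5 167. ] yaw -1.353 z 41.1
n 380 uv [359 151] c [497.3 298.7] size [ 56.2 163.8] yaw -1.509 z 40.9
(500, 150, 170, 2.4) -> [0.0262 0.0796 0.005 ] [0.   0.   0.68] rows 5.4
(495.5, 304.9, 130, 1.648) -> [0.1079 0.1112 0.04  ] [0.    0.    0.752] rows 6.0
```

Call:
jog_arm([
  {"tx": 0.003, "ty": 0.01, "tz": 0, "wx": 0, "wy": 0, "wz": 0.08},
  {"tx": 0.006, "ty": 0.02, "tz": 0, "wx": 0, "wy": 0, "wz": 0.16},
  {"tx": 0.01, "ty": 0.03, "tz": 0.001, "wx": 0, "wy": 0, "wz": 0.25},
  {"tx": 0.013, "ty": 0.04, "tz": 0.002, "wx": 0, "wy": 0, "wz": 0.34},
  {"tx": 0.016, "ty": 0.05, "tz": 0.003, "wx": 0, "wy": 0, "wz": 0.42},
  {"tx": 0.02, "ty": 0.06, "tz": 0.004, "wx": 0, "wy": 0, "wz": 0.5},
  {"tx": 0.023, "ty": 0.07, "tz": 0.005, "wx": 0, "wy": 0, "wz": 0.59},
  {"tx": 0.026, "ty": 0.08, "tz": 0.005, "wx": 0, "wy": 0, "wz": 0.68},
])

```text
t: 20.7
ee_pos: [499.9, 150.2, 169.1]
eef_rot: [-1.144, -2.926, 0.0]
ft_force: [-0.7, -0.2, 0.2]
width: 39.2
grasp_force: 0.0
```

Call:
jog_arm([
  {"tx": 0.018, "ty": 0.019, "tz": 0.004, "wx": 0, "wy": 0, "wz": 0.11},
  {"tx": 0.038, "ty": 0.039, "tz": 0.01, "wx": 0, "wy": 0, "wz": 0.23},
  {"tx": 0.057, "ty": 0.059, "tz": 0.018, "wx": 0, "wy": 0, "wz": 0.35},
  {"tx": 0.075, "ty": 0.078, "tz": 0.026, "wx": 0, "wy": 0, "wz": 0.47},
  {"tx": 0.09, "ty": 0.094, "tz": 0.034, "wx": 0, "wy": 0, "wz": 0.59},
  {"tx": 0.102, "ty": 0.106, "tz": 0.038, "wx": 0, "wy": 0, "wz": 0.69},
  {"tx": 0.108, "ty": 0.111, "tz": 0.04, "wx": 0, "wy": 0, "wz": 0.752},
  {"tx": 0.108, "ty": 0.111, "tz": 0.04, "wx": 0, "wy": 0, "wz": 0.752},
])

```text
t: 21.37
ee_pos: [494.5, 306.0, 128.2]
eef_rot: [-2.132, -2.306, 0.002]
ft_force: [0.1, -0.6, 0.2]
width: 38.9
grasp_force: 0.0
```

```bash
python3 - <<'E'
from h import *
d=snap('wrist','w6'); segs(d,33,46,(330,680,150,460))
plan([(495.5,304.9,18,1.648)])
plan([(500,170,165,2.4),(516.4,-13,110,3.08)],(495.5,304.9,130,1.648))
E
```

```text
n 8700 uv [165 141] c [371.9 341.5] size [ 54.5 159.7] yaw -1.3 z 40.0
n 6291 uv [319 197] c [495.8 304.8] size [ 54.2 149.4] yaw -1.497 z 40.1
n 102 uv [548 133] c [679.  380.4] size [15.1  2. ] yaw 1.57 z 41.2
t 21.4 at [494.9 305.  128.8] yaw 1.652 q [ 0.49  0.04  1.45 -0.    1.65  0.41] w 39.6 F [ 0.5 -0.1 -0.2]
(495.5, 304.9, 18, 1.648) -> [-1.000e-04  7.000e-04  1.108e-01] [-0.001  0.001  0.004] rows 2.7
(500, 170, 165, 2.4) -> [-0.1348 -0.0059 -0.035 ] [ 0.     0.    -0.752] rows 6.0
(516.4, -13, 110, 3.08) -> [-0.1357 -0.1239  0.055 ] [ 0.    0.   -0.68] rows 5.4
```

Call:
jog_arm([
  {"tx": 0, "ty": 0, "tz": 0.015, "wx": 0, "wy": 0, "wz": 0},
  {"tx": 0, "ty": 0, "tz": 0.045, "wx": 0, "wy": 0, "wz": 0},
  {"tx": 0, "ty": 0, "tz": 0.078, "wx": 0, "wy": 0, "wz": 0},
  {"tx": 0, "ty": 0, "tz": 0.1, "wx": 0, "wy": 0, "wz": 0},
  {"tx": 0, "ty": 0, "tz": 0.111, "wx": 0, "wy": 0, "wz": 0},
  {"tx": 0, "ty": 0, "tz": 0.111, "wx": 0, "wy": 0, "wz": 0},
  {"tx": 0, "ty": 0, "tz": 0.111, "wx": 0, "wy": 0, "wz": 0},
  {"tx": 0, "ty": 0, "tz": 0.111, "wx": 0, "wy": 0, "wz": 0},
])

```text
t: 22.08
ee_pos: [496.6, 304.8, 21.0]
eef_rot: [2.132, 2.306, 0.005]
ft_force: [0.1, 0.3, -0.6]
width: 39.1
grasp_force: 0.0
```

Call:
jog_arm([
  {"tx": 0, "ty": 0, "tz": 0, "wx": 0, "wy": 0, "wz": 0},
  {"tx": 0, "ty": 0, "tz": 0, "wx": 0, "wy": 0, "wz": 0},
  {"tx": 0, "ty": 0, "tz": 0, "wx": 0, "wy": 0, "wz": 0},
  {"tx": 0, "ty": 0, "tz": 0, "wx": 0, "wy": 0, "wz": 0},
  {"tx": 0, "ty": 0, "tz": -0.01, "wx": 0, "wy": 0, "wz": 0},
  {"tx": 0, "ty": 0, "tz": -0.035, "wx": 0, "wy": 0, "wz": 0},
  {"tx": 0, "ty": 0, "tz": -0.07, "wx": 0, "wy": 0, "wz": 0},
  {"tx": 0, "ty": 0, "tz": -0.111, "wx": 0, "wy": 0, "wz": 0},
], jaw=1, newtons=50)

```text
t: 22.75
ee_pos: [493.6, 303.6, 128.2]
eef_rot: [-2.131, -2.305, 0.009]
ft_force: [0.4, 0.3, -1.5]
width: 23.8
grasp_force: 50.0
```

Call:
jog_arm([
  {"tx": -0.01, "ty": 0, "tz": -0.015, "wx": 0, "wy": 0, "wz": -0.04},
  {"tx": -0.027, "ty": -0.001, "tz": -0.025, "wx": 0, "wy": 0, "wz": -0.12},
  {"tx": -0.045, "ty": -0.002, "tz": -0.032, "wx": 0, "wy": 0, "wz": -0.22},
  {"tx": -0.063, "ty": -0.003, "tz": -0.035, "wx": 0, "wy": 0, "wz": -0.33},
  {"tx": -0.081, "ty": -0.004, "tz": -0.035, "wx": 0, "wy": 0, "wz": -0.44},
  {"tx": -0.099, "ty": -0.005, "tz": -0.035, "wx": 0, "wy": 0, "wz": -0.55},
  {"tx": -0.117, "ty": -0.006, "tz": -0.035, "wx": 0, "wy": 0, "wz": -0.65},
  {"tx": -0.135, "ty": -0.006, "tz": -0.035, "wx": 0, "wy": 0, "wz": -0.752},
])

```text
t: 23.42
ee_pos: [499.3, 168.6, 164.8]
eef_rot: [-1.129, -2.931, 0.001]
ft_force: [0.9, -0.8, -2.5]
width: 23.6
grasp_force: 50.0
```

Call:
jog_arm([
  {"tx": -0.02, "ty": -0.018, "tz": 0, "wx": 0, "wy": 0, "wz": -0.1},
  {"tx": -0.043, "ty": -0.039, "tz": 0.002, "wx": 0, "wy": 0, "wz": -0.21},
  {"tx": -0.067, "ty": -0.061, "tz": 0.006, "wx": 0, "wy": 0, "wz": -0.33},
  {"tx": -0.091, "ty": -0.083, "tz": 0.014, "wx": 0, "wy": 0, "wz": -0.44},
  {"tx": -0.112, "ty": -0.102, "tz": 0.025, "wx": 0, "wy": 0, "wz": -0.55},
  {"tx": -0.128, "ty": -0.116, "tz": 0.032, "wx": 0, "wy": 0, "wz": -0.63},
  {"tx": -0.1357, "ty": -0.1239, "tz": 0.035, "wx": 0, "wy": 0, "wz": -0.68},
  {"tx": -0.1357, "ty": -0.1239, "tz": 0.035, "wx": 0, "wy": 0, "wz": -0.68},
])

```text
t: 24.08
ee_pos: [515.5, -15.7, 128.4]
eef_rot: [-0.097, -3.137, 0.001]
ft_force: [-0.3, 0.1, -2.0]
width: 23.5
grasp_force: 50.0
```

Call:
jog_arm([
  {"tx": 0, "ty": 0, "tz": 0, "wx": 0, "wy": 0, "wz": 0},
  {"tx": 0, "ty": 0, "tz": 0, "wx": 0, "wy": 0, "wz": 0},
  {"tx": 0, "ty": 0, "tz": 0.005, "wx": 0, "wy": 0, "wz": 0},
  {"tx": 0, "ty": 0, "tz": 0.013, "wx": 0, "wy": 0, "wz": 0},
  {"tx": 0, "ty": 0, "tz": 0.018, "wx": 0, "wy": 0, "wz": 0},
  {"tx": 0, "ty": 0, "tz": 0.02, "wx": 0, "wy": 0, "wz": 0},
  {"tx": 0, "ty": 0, "tz": 0.02, "wx": 0, "wy": 0, "wz": 0},
  {"tx": 0, "ty": 0, "tz": 0.02, "wx": 0, "wy": 0, "wz": 0},
])

```text
t: 24.75
ee_pos: [516.2, -13.4, 109.3]
eef_rot: [-0.095, -3.14, -0.0]
ft_force: [-0.2, -0.3, -1.8]
width: 23.5
grasp_force: 50.0
```

```bash
python3 - <<'E'
from h import *
d=snap('wrist','w7')
segs(d,112,150,(380,700,-120,100),60);segs(d,70,84,(380,700,-120,130),60)
plan([(516.3,-12.9,54.5,3.0816)])
E
```

```text
n 9832 uv [317 193] c [485.1 -12.7] size [43.5 89.1] yaw -0.044 z 129.5
n 2420 uv [317 332] c [560.8 -17.2] size [41.4 24.8] yaw 1.526 z 129.5
n 5224 uv [439 180] c [494.3  68.7] size [24.2 97.6] yaw -0.061 z 76.3
t 24.8 at [516.4 -13.4 109.7] yaw 3.081 q [-0.09 -0.13  1.65  0.    1.62 -1.6 ] w 23.8 F [ 0.5  0.5 -1.3]
(516.3, -12.9, 54.5, 3.0816) -> [0.0001 0.0005 0.0552] [ 0.     0.    -0.001] rows 1.3
```

Call:
jog_arm([
  {"tx": 0, "ty": 0, "tz": 0.015, "wx": 0, "wy": 0, "wz": 0},
  {"tx": 0, "ty": 0, "tz": 0.03, "wx": 0, "wy": 0, "wz": 0},
  {"tx": 0, "ty": 0, "tz": 0.04, "wx": 0, "wy": 0, "wz": 0},
  {"tx": 0, "ty": 0, "tz": 0.047, "wx": 0, "wy": 0, "wz": 0},
  {"tx": 0, "ty": 0, "tz": 0.052, "wx": 0, "wy": 0, "wz": 0},
  {"tx": 0, "ty": 0, "tz": 0.055, "wx": 0, "wy": 0, "wz": 0},
  {"tx": 0, "ty": 0, "tz": 0.055, "wx": 0, "wy": 0, "wz": 0},
  {"tx": 0, "ty": 0, "tz": 0.055, "wx": 0, "wy": 0, "wz": 0},
])

```text
t: 25.47
ee_pos: [516.6, -13.6, 56.1]
eef_rot: [0.095, 3.139, -0.0]
ft_force: [-4.2, 0.2, 5.3]
width: 23.7
grasp_force: 50.0
```

Call:
jog_arm([
  {"tx": 0, "ty": 0, "tz": 0, "wx": 0, "wy": 0, "wz": 0},
  {"tx": 0, "ty": 0, "tz": 0, "wx": 0, "wy": 0, "wz": 0},
  {"tx": 0, "ty": 0, "tz": 0, "wx": 0, "wy": 0, "wz": 0},
  {"tx": 0, "ty": 0, "tz": 0, "wx": 0, "wy": 0, "wz": 0},
  {"tx": 0, "ty": 0, "tz": -0.015, "wx": 0, "wy": 0, "wz": 0},
  {"tx": 0, "ty": 0, "tz": -0.045, "wx": 0, "wy": 0, "wz": 0},
  {"tx": 0, "ty": 0, "tz": -0.08, "wx": 0, "wy": 0, "wz": 0},
  {"tx": 0, "ty": 0, "tz": -0.12, "wx": 0, "wy": 0, "wz": 0},
], jaw=0.1)

```text
t: 26.13
ee_pos: [515.4, -13.5, 174.1]
eef_rot: [-0.095, -3.137, -0.0]
ft_force: [1.4, -1.0, 0.9]
width: 39.7
grasp_force: 0.0
```

```bash
python3 - <<'E'
from h import *
plan([])
for n in('side','scene'):
    d=snap(n,n+'4'); segs(d,70,82,(400,660,-150,130)); segs(d,33,46,(330,680,150,460))
plan([(450,160,180,2.4),(373.2,336.7,130,1.842),(373.2,336.7,19,1.842),(373.2,336.7,130,1.842),(440,200,170,1.1),(480,50,190,.4),(511.4,-94.7,110,-0.06)],(516.3,-12.9,175,3.0816))
E
```

```text
t 26.1 at [515.4 -13.5 174.1] yaw 3.081 q [-0.09 -0.14  1.54  0.    1.74 -1.6 ] w 39.7 F [ 1.4 -1.   0.9]
n 452 uv [298 199] c [528.7  71.4] size [ 59.1 158.5] yaw -0.181 z 76.4
n 516 uv [301 217] c [522.5 -15.9] size [ 59.6 158.2] yaw -0.07 z 76.4
n 304 uv [239 162] c [364.4 338.8] size [ 55.1 164.9] yaw -1.432 z 40.5
n 508 uv [321 182] c [525.2  65.5] size [ 55.6 160.4] yaw -0.063 z 77.3
n 547 uv [301 195] c [519.7 -15.2] size [ 54.2 163.5] yaw -0.073 z 77.2
n 307 uv [343 129] c [367.9 340.4] size [ 55.3 166.1] yaw -1.353 z 40.9
(450, 160, 180, 2.4) -> [ 0.0765  0.1686 -0.005 ] [0.    0.    0.682] rows 5.5
(373.2, 336.7, 130, 1.842) -> [0.176  0.0784 0.05  ] [0.    0.    0.558] rows 4.8
(373.2, 336.7, 19, 1.842) -> [0.    0.    0.111] [0. 0. 0.] rows 2.7
(373.2, 336.7, 130, 1.842) -> [ 0.     0.    -0.111] [0. 0. 0.] rows 2.7
(440, 200, 170, 1.1) -> [-0.1496  0.0277 -0.04  ] [0.    0.    0.742] rows 5.9
(480, 50, 190, 0.4) -> [-0.1155  0.1037 -0.02  ] [0.  0.  0.7] rows 5.6
(511.4, -94.7, 110, -0.06) -> [-0.0274  0.1455  0.08  ] [0.   0.   0.46] rows 4.0
```

Call:
jog_arm([
  {"tx": 0.008, "ty": 0.018, "tz": 0, "wx": 0, "wy": 0, "wz": 0.08},
  {"tx": 0.018, "ty": 0.04, "tz": 0, "wx": 0, "wy": 0, "wz": 0.16},
  {"tx": 0.028, "ty": 0.062, "tz": -0.001, "wx": 0, "wy": 0, "wz": 0.25},
  {"tx": 0.038, "ty": 0.084, "tz": -0.002, "wx": 0, "wy": 0, "wz": 0.34},
  {"tx": 0.048, "ty": 0.106, "tz": -0.003, "wx": 0, "wy": 0, "wz": 0.42},
  {"tx": 0.058, "ty": 0.128, "tz": -0.004, "wx": 0, "wy": 0, "wz": 0.5},
  {"tx": 0.067, "ty": 0.149, "tz": -0.005, "wx": 0, "wy": 0, "wz": 0.59},
  {"tx": 0.0765, "ty": 0.1686, "tz": -0.005, "wx": 0, "wy": 0, "wz": 0.682},
])

```text
t: 26.9
ee_pos: [449.8, 160.5, 179.1]
eef_rot: [-1.146, -2.925, -0.0]
ft_force: [0.0, 0.2, 0.3]
width: 39.1
grasp_force: 0.0
```

Call:
jog_arm([
  {"tx": 0.03, "ty": 0.013, "tz": 0.004, "wx": 0, "wy": 0, "wz": 0.09},
  {"tx": 0.06, "ty": 0.027, "tz": 0.012, "wx": 0, "wy": 0, "wz": 0.18},
  {"tx": 0.09, "ty": 0.04, "tz": 0.022, "wx": 0, "wy": 0, "wz": 0.28},
  {"tx": 0.12, "ty": 0.053, "tz": 0.032, "wx": 0, "wy": 0, "wz": 0.37},
  {"tx": 0.147, "ty": 0.065, "tz": 0.042, "wx": 0, "wy": 0, "wz": 0.46},
  {"tx": 0.168, "ty": 0.074, "tz": 0.048, "wx": 0, "wy": 0, "wz": 0.53},
  {"tx": 0.176, "ty": 0.0784, "tz": 0.05, "wx": 0, "wy": 0, "wz": 0.558},
  {"tx": 0.176, "ty": 0.0784, "tz": 0.05, "wx": 0, "wy": 0, "wz": 0.558},
])

```text
t: 27.57
ee_pos: [372.1, 337.6, 127.8]
eef_rot: [-1.899, -2.501, 0.003]
ft_force: [-0.2, -0.6, 0.1]
width: 39.5
grasp_force: 0.0
```

```bash
python3 - <<'E'
from h import *
d=snap('wrist','w8'); segs(d,33,46,(300,680,150,460))
plan([(373.2,336.7,19,1.842)])
E
```

```text
n 7613 uv [318 191] c [371.  341.3] size [ 54.1 159.3] yaw -1.305 z 40.2
t 27.6 at [372.9 336.5 128.5] yaw 1.844 q [ 0.67 -0.17  1.65 -0.    1.66  0.39] w 39.3 F [ 0.5 -0.5 -0.2]
(373.2, 336.7, 19, 1.842) -> [0.0002 0.0005 0.1095] [-0.001  0.001  0.002] rows 2.6
```

View pics/w8.png

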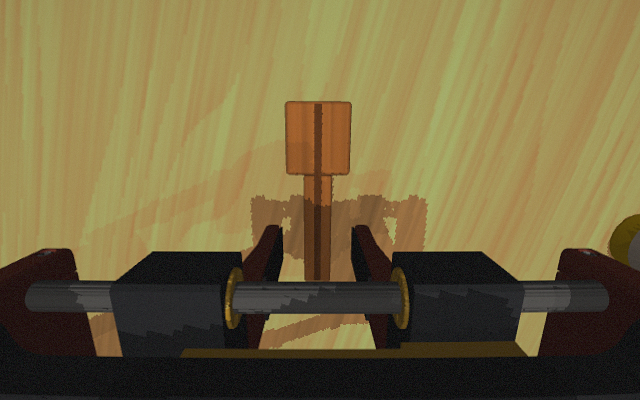

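Blank A's heel is at (318,137) and its shaft at (318,230), centred between the open fingers. Grasping it now.

Call:
jog_arm([
  {"tx": 0, "ty": 0, "tz": 0.015, "wx": 0, "wy": 0, "wz": 0},
  {"tx": 0, "ty": 0, "tz": 0.045, "wx": 0, "wy": 0, "wz": 0},
  {"tx": 0, "ty": 0, "tz": 0.078, "wx": 0, "wy": 0, "wz": 0},
  {"tx": 0, "ty": 0, "tz": 0.1, "wx": 0, "wy": 0, "wz": 0},
  {"tx": 0, "ty": 0, "tz": 0.111, "wx": 0, "wy": 0, "wz": 0},
  {"tx": 0, "ty": 0, "tz": 0.111, "wx": 0, "wy": 0, "wz": 0},
  {"tx": 0, "ty": 0, "tz": 0.111, "wx": 0, "wy": 0, "wz": 0},
  {"tx": 0, "ty": 0, "tz": 0.111, "wx": 0, "wy": 0, "wz": 0},
])

```text
t: 28.28
ee_pos: [374.9, 336.6, 20.8]
eef_rot: [1.902, 2.499, 0.005]
ft_force: [0.4, -0.2, 0.7]
width: 39.6
grasp_force: 0.0
```

Call:
jog_arm([
  {"tx": 0, "ty": 0, "tz": 0, "wx": 0, "wy": 0, "wz": 0},
  {"tx": 0, "ty": 0, "tz": 0, "wx": 0, "wy": 0, "wz": 0},
  {"tx": 0, "ty": 0, "tz": 0, "wx": 0, "wy": 0, "wz": 0},
  {"tx": 0, "ty": 0, "tz": 0, "wx": 0, "wy": 0, "wz": 0},
  {"tx": 0, "ty": 0, "tz": -0.01, "wx": 0, "wy": 0, "wz": 0},
  {"tx": 0, "ty": 0, "tz": -0.035, "wx": 0, "wy": 0, "wz": 0},
  {"tx": 0, "ty": 0, "tz": -0.07, "wx": 0, "wy": 0, "wz": 0},
  {"tx": 0, "ty": 0, "tz": -0.111, "wx": 0, "wy": 0, "wz": 0},
], jaw=1, newtons=50)

```text
t: 28.95
ee_pos: [372.3, 335.0, 128.5]
eef_rot: [-1.902, -2.499, 0.008]
ft_force: [0.3, 0.9, -2.7]
width: 23.7
grasp_force: 50.0
```

Call:
jog_arm([
  {"tx": -0.01, "ty": 0.002, "tz": -0.015, "wx": 0, "wy": 0, "wz": 0.04},
  {"tx": -0.028, "ty": 0.005, "tz": -0.027, "wx": 0, "wy": 0, "wz": 0.12},
  {"tx": -0.048, "ty": 0.009, "tz": -0.035, "wx": 0, "wy": 0, "wz": 0.22},
  {"tx": -0.068, "ty": 0.012, "tz": -0.04, "wx": 0, "wy": 0, "wz": 0.32},
  {"tx": -0.088, "ty": 0.016, "tz": -0.04, "wx": 0, "wy": 0, "wz": 0.43},
  {"tx": -0.108, "ty": 0.02, "tz": -0.04, "wx": 0, "wy": 0, "wz": 0.53},
  {"tx": -0.129, "ty": 0.024, "tz": -0.04, "wx": 0, "wy": 0, "wz": 0.64},
  {"tx": -0.1496, "ty": 0.0277, "tz": -0.04, "wx": 0, "wy": 0, "wz": 0.742},
])

```text
t: 29.62
ee_pos: [440.4, 198.3, 169.7]
eef_rot: [2.683, 1.633, -0.001]
ft_force: [-0.2, 0.2, -2.5]
width: 24.0
grasp_force: 50.0
```

Call:
jog_arm([
  {"tx": -0.015, "ty": 0.013, "tz": -0.004, "wx": 0, "wy": 0, "wz": 0.09},
  {"tx": -0.029, "ty": 0.026, "tz": -0.008, "wx": 0, "wy": 0, "wz": 0.18},
  {"tx": -0.043, "ty": 0.039, "tz": -0.012, "wx": 0, "wy": 0, "wz": 0.26},
  {"tx": -0.058, "ty": 0.052, "tz": -0.016, "wx": 0, "wy": 0, "wz": 0.35},
  {"tx": -0.072, "ty": 0.065, "tz": -0.02, "wx": 0, "wy": 0, "wz": 0.44},
  {"tx": -0.087, "ty": 0.078, "tz": -0.02, "wx": 0, "wy": 0, "wz": 0.53},
  {"tx": -0.101, "ty": 0.091, "tz": -0.02, "wx": 0, "wy": 0, "wz": 0.61},
  {"tx": -0.1155, "ty": 0.1037, "tz": -0.02, "wx": 0, "wy": 0, "wz": 0.7},
])

```text
t: 30.28
ee_pos: [480.1, 48.4, 189.8]
eef_rot: [3.08, 0.616, -0.0]
ft_force: [0.7, -0.5, -2.5]
width: 23.8
grasp_force: 50.0
```

Call:
jog_arm([
  {"tx": -0.004, "ty": 0.022, "tz": 0, "wx": 0, "wy": 0, "wz": 0.08},
  {"tx": -0.008, "ty": 0.046, "tz": 0.004, "wx": 0, "wy": 0, "wz": 0.16},
  {"tx": -0.013, "ty": 0.07, "tz": 0.012, "wx": 0, "wy": 0, "wz": 0.24},
  {"tx": -0.018, "ty": 0.095, "tz": 0.024, "wx": 0, "wy": 0, "wz": 0.32},
  {"tx": -0.022, "ty": 0.117, "tz": 0.036, "wx": 0, "wy": 0, "wz": 0.39},
  {"tx": -0.026, "ty": 0.134, "tz": 0.046, "wx": 0, "wy": 0, "wz": 0.44},
  {"tx": -0.0274, "ty": 0.1435, "tz": 0.05, "wx": 0, "wy": 0, "wz": 0.46},
  {"tx": -0.0274, "ty": 0.1455, "tz": 0.05, "wx": 0, "wy": 0, "wz": 0.46},
])

```text
t: 30.95
ee_pos: [510.7, -96.6, 138.1]
eef_rot: [-3.14, 0.099, 0.005]
ft_force: [-0.2, -0.5, -1.6]
width: 23.7
grasp_force: 50.0
```

Call:
jog_arm([
  {"tx": 0, "ty": 0, "tz": 0, "wx": 0, "wy": 0, "wz": 0},
  {"tx": 0, "ty": 0, "tz": 0, "wx": 0, "wy": 0, "wz": 0},
  {"tx": 0, "ty": 0, "tz": 0.008, "wx": 0, "wy": 0, "wz": 0},
  {"tx": 0, "ty": 0, "tz": 0.02, "wx": 0, "wy": 0, "wz": 0},
  {"tx": 0, "ty": 0, "tz": 0.027, "wx": 0, "wy": 0, "wz": 0},
  {"tx": 0, "ty": 0, "tz": 0.03, "wx": 0, "wy": 0, "wz": 0},
  {"tx": 0, "ty": 0, "tz": 0.03, "wx": 0, "wy": 0, "wz": 0},
  {"tx": 0, "ty": 0, "tz": 0.03, "wx": 0, "wy": 0, "wz": 0},
])

```text
t: 31.62
ee_pos: [511.1, -95.2, 109.2]
eef_rot: [-3.14, 0.096, 0.001]
ft_force: [0.2, 0.9, -2.3]
width: 24.1
grasp_force: 50.0
```

```bash
python3 - <<'E'
from h import *
d=snap('wrist','w9')
segs(d,118,150,(380,700,-160,0),60);segs(d,70,84,(380,700,-170,130),60)
plan([(511.4,-94.7,54.5,-.06)])
E
```

```text
n 18798 uv [317 181] c [546.6 -98.1] size [ 54.4 100.2] yaw -0.059 z 129.3
n 1535 uv [317 332] c [465.9 -93.3] size [24.2 25. ] yaw -0.036 z 129.4
n 9954 uv [191 173] c [547.5 -16.5] size [ 54.  106.6] yaw -0.073 z 76.2
n 11132 uv [ 69 188] c [539.7  65.7] size [ 55.6 131.9] yaw -0.066 z 76.2
n 117 uv [104 315] c [447.9  71.4] size [23.2  4.5] yaw 1.491 z 76.2
t 31.7 at [511.4 -95.3 109.8] yaw -0.061 q [-0.25 -0.12  1.64  0.    1.62  1.38] w 23.6 F [ 0.7  0.8 -2.5]
(511.4, -94.7, 54.5, -0.06) -> [-0.     -0.0006  0.0553] [ 0.    -0.    -0.001] rows 1.3
```

Call:
jog_arm([
  {"tx": 0, "ty": 0, "tz": 0.015, "wx": 0, "wy": 0, "wz": 0},
  {"tx": 0, "ty": 0, "tz": 0.03, "wx": 0, "wy": 0, "wz": 0},
  {"tx": 0, "ty": 0, "tz": 0.04, "wx": 0, "wy": 0, "wz": 0},
  {"tx": 0, "ty": 0, "tz": 0.047, "wx": 0, "wy": 0, "wz": 0},
  {"tx": 0, "ty": 0, "tz": 0.052, "wx": 0, "wy": 0, "wz": 0},
  {"tx": 0, "ty": 0, "tz": 0.055, "wx": 0, "wy": 0, "wz": 0},
  {"tx": 0, "ty": 0, "tz": 0.055, "wx": 0, "wy": 0, "wz": 0},
  {"tx": 0, "ty": 0, "tz": 0.055, "wx": 0, "wy": 0, "wz": 0},
])

```text
t: 32.33
ee_pos: [511.7, -95.5, 56.0]
eef_rot: [3.14, -0.096, 0.002]
ft_force: [-3.6, 1.2, 4.1]
width: 23.3
grasp_force: 50.0
```

Call:
jog_arm([
  {"tx": 0, "ty": 0, "tz": 0, "wx": 0, "wy": 0, "wz": 0},
  {"tx": 0, "ty": 0, "tz": 0, "wx": 0, "wy": 0, "wz": 0},
  {"tx": 0, "ty": 0, "tz": 0, "wx": 0, "wy": 0, "wz": 0},
  {"tx": 0, "ty": 0, "tz": 0, "wx": 0, "wy": 0, "wz": 0},
  {"tx": 0, "ty": 0, "tz": -0.015, "wx": 0, "wy": 0, "wz": 0},
  {"tx": 0, "ty": 0, "tz": -0.045, "wx": 0, "wy": 0, "wz": 0},
  {"tx": 0, "ty": 0, "tz": -0.08, "wx": 0, "wy": 0, "wz": 0},
  {"tx": 0, "ty": 0, "tz": -0.12, "wx": 0, "wy": 0, "wz": 0},
], jaw=0.1)

```text
t: 33.0
ee_pos: [510.4, -95.2, 174.1]
eef_rot: [-3.139, 0.096, 0.005]
ft_force: [1.2, -0.2, 0.7]
width: 39.3
grasp_force: 0.0
```

Call:
jog_arm([
  {"tx": -0.01, "ty": 0, "tz": -0.01, "wx": 0, "wy": 0, "wz": 0},
  {"tx": -0.03, "ty": 0, "tz": -0.03, "wx": 0, "wy": 0, "wz": 0},
  {"tx": -0.05, "ty": 0, "tz": -0.05, "wx": 0, "wy": 0, "wz": 0},
  {"tx": -0.065, "ty": 0, "tz": -0.07, "wx": 0, "wy": 0, "wz": 0},
  {"tx": -0.07, "ty": 0, "tz": -0.08, "wx": 0, "wy": 0, "wz": 0},
  {"tx": -0.07, "ty": 0, "tz": -0.08, "wx": 0, "wy": 0, "wz": 0},
  {"tx": -0.07, "ty": 0, "tz": -0.08, "wx": 0, "wy": 0, "wz": 0},
  {"tx": -0.07, "ty": 0, "tz": -0.08, "wx": 0, "wy": 0, "wz": 0},
])

```text
t: 33.67
ee_pos: [441.8, -91.1, 252.9]
eef_rot: [-3.14, 0.096, 0.003]
ft_force: [-0.1, -0.2, -0.6]
width: 39.8
grasp_force: 0.0
```

```bash
python3 - <<'E'
from h import *
plan([])
d=snap('wrist','w10'); segs(d,70,84,(380,700,-150,130),60); print('knob');segs(d,105,125,(440,560,-260,-160),20);print('arm');segs(d,60,76,(420,560,-260,-160),20)
for n in('side','scene'):
    d=snap(n,n+'5'); segs(d,70,82,(400,660,-150,130))
E
```

```text
t 33.7 at [441.8 -91.1 252.9] yaw -0.061 q [-0.28 -0.3   1.54  0.    1.9   1.35] w 39.8 F [-0.1 -0.2 -0.6]
n 5036 uv [317 110] c [517.7 -96.9] size [ 54.1 159. ] yaw -0.046 z 76.2
n 5037 uv [240 112] c [520.4 -14.3] size [ 54.6 159.3] yaw -0.069 z 76.2
n 5137 uv [164 113] c [525.7  68.2] size [ 54.9 159.6] yaw -0.085 z 76.3
knob
n 461 uv [416 102] c [ 521.8 -192.6] size [21.4 20.5] yaw 0.559 z 116.6
arm
n 1420 uv [411 123] c [ 500.2 -200.3] size [79.5 36.7] yaw 0.32 z 71.9
n 470 uv [298 199] c [527.6  62.9] size [159.8  59.9] yaw 0.01 z 76.4
n 518 uv [301 218] c [522.8 -14. ] size [ 59.6 157.6] yaw -0.1 z 76.5
n 581 uv [304 237] c [517.6 -97.9] size [ 56.7 162.2] yaw -0.037 z 76.5
n 513 uv [321 182] c [525.2  65.8] size [ 55.8 162.2] yaw -0.066 z 77.2
n 537 uv [301 195] c [520.6 -17.7] size [ 54.7 160.9] yaw -0.026 z 77.4
n 590 uv [279 209] c [516.6 -98.7] size [ 54.3 162.2] yaw -0.036 z 77.4
```

View pics/w10.png

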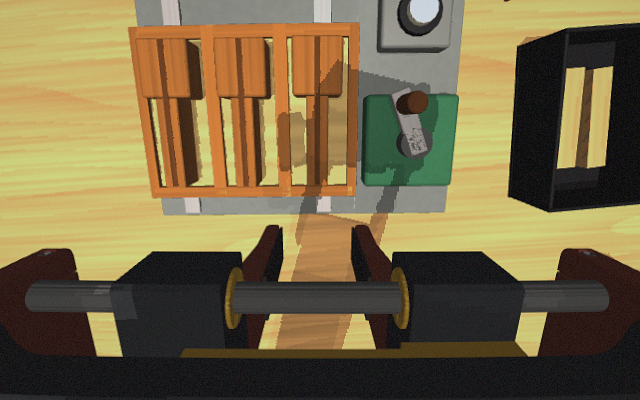

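All three blanks are seated, with tops at z≈76 and tails at (175,190), (245,190) and (317,188). Both strips lie in the tote at (575,118) and (597,118). The knob top is at (413,102) and the hub disc at (413,143).

```bash
python3 - <<'E'
from h import *
for f,hub,cs in(('w10',(413,143),[(364,97),(458,95),(458,185),(365,186)]),('w2',(506,205),[(455,157),(545,158),(537,239),(447,239)])):
    d=load(f); print(f,dep(d,*hub),[atz(d,*hub,z) for z in(66,72)],np.mean([atz(d,*c,50) for c in cs],0).round(1))
    P=cloud(d);m=(P[...,2]>55)&(P[...,2]<80)&(abs(P[...,0]-490)<60)&(abs(P[...,1]+200)<35)
    z=P[m];h,e=np.histogram(z[:,2],np.arange(55,81,2.5));print(h)
    for a,b in((67,70.5),(70.5,74)):
        q=z[(z[:,2]>a)&(z[:,2]<b)];
        if len(q)>20: print(a,b,q[:,:2].min(0).round(1),q[:,:2].max(0).round(1),cv2.minAreaRect(q[:,:2].astype(np.float32)))
plan([(522.3,-192.8,170,-.06)])
E
```

```text
w10 [ 479.7 -202.9   72.4] [array([ 479.1, -204.9,   66. ]), array([ 479.7, -203. ,   72. ])] [ 478.7 -207.9   50. ]
[ 12  12  12  24  39  45 965 329  13  11]
67 70.5 [ 465.9 -224.3] [ 540.3 -178.2] ((503.323974609375, -201.4498291015625), (75.00580596923828, 33.96319580078125), 11.181855201721191)
70.5 74 [ 461.3 -224.7] [ 540.1 -178.4] ((499.02825927734375, -197.71597290039062), (80.31431579589844, 36.16604232788086), 25.895641326904297)
w2 [ 481.3 -202.9   71.6] [array([ 479.5, -206.5,   66. ]), array([ 481.4, -202.7,   72. ])] [ 482.4 -203.2   50. ]
[ 22  21  23  43  68  82 805 186  22  21]
67 70.5 [ 462.2 -221.3] [ 540.3 -178.3] ((499.024658203125, -196.7698211669922), (79.5279312133789, 30.312698364257812), 20.83258056640625)
70.5 74 [ 462.4 -225.2] [ 540.5 -177.9] ((500.27362060546875, -199.8590087890625), (79.33775329589844, 35.37626647949219), 19.13389015197754)
t 33.8 at [441.5 -91.  252.7] yaw -0.061 q [-0.28 -0.3   1.54  0.    1.9   1.35] w 39.7 F [-0.9  0.7 -0.6]
(522.3, -192.8, 170, -0.06) -> [0.0871 0.0967 0.0824] [-0.001  0.003 -0.001] rows 3.7
```

Call:
jog_arm([
  {"tx": 0.012, "ty": 0.014, "tz": 0.01, "wx": 0, "wy": 0, "wz": 0},
  {"tx": 0.034, "ty": 0.038, "tz": 0.03, "wx": 0, "wy": 0, "wz": 0},
  {"tx": 0.058, "ty": 0.065, "tz": 0.055, "wx": 0, "wy": 0, "wz": 0},
  {"tx": 0.077, "ty": 0.087, "tz": 0.085, "wx": 0, "wy": 0, "wz": 0},
  {"tx": 0.086, "ty": 0.096, "tz": 0.105, "wx": 0, "wy": 0, "wz": 0},
  {"tx": 0.087, "ty": 0.097, "tz": 0.114, "wx": 0, "wy": 0, "wz": 0},
  {"tx": 0.087, "ty": 0.097, "tz": 0.114, "wx": 0, "wy": 0, "wz": 0},
  {"tx": 0.087, "ty": 0.097, "tz": 0.114, "wx": 0, "wy": 0, "wz": 0},
])

```text
t: 34.48
ee_pos: [522.0, -192.6, 140.4]
eef_rot: [-3.139, 0.096, 0.002]
ft_force: [0.0, -0.1, -0.1]
width: 39.6
grasp_force: 0.0
```

```bash
python3 - <<'E'
from h import *
plan([(522.3,-192.8,82,-.06)])
t0=.316
for c in range(6):
    print(c,[(round(.045*(np.cos(t0+np.radians(120*c+15*(k+1)))-np.cos(t0+np.radians(120*c))),4),round(-.045*(np.sin(t0+np.radians(120*c+15*(k+1)))-np.sin(t0+np.radians(120*c))),4)) for k in range(8)]) if c<3 else None
E
```

```text
t 34.5 at [ 522.  -192.6  140.4] yaw -0.061 q [-0.41 -0.03  1.5   0.    1.67  1.22] w 39.6 F [ 0.  -0.1 -0.1]
(522.3, -192.8, 82, -0.06) -> [0.0004 0.0002 0.0584] [-0.001  0.001 -0.001] rows 1.4
0 [(np.float64(-0.0051), np.float64(-0.0106)), (np.float64(-0.0127), np.float64(-0.0195)), (np.float64(-0.0224), np.float64(-0.0261)), (np.float64(-0.0335), np.float64(-0.03)), (np.float64(-0.0452), np.float64(-0.0309)), (np.float64(-0.0568), np.float64(-0.0288)), (np.float64(-0.0674), np.float64(-0.0237)), (np.float64(-0.0763), np.float64(-0.0161))]
1 [(np.float64(-0.0066), np.float64(0.0097)), (np.float64(-0.0105), np.float64(0.0208)), (np.float64(-0.0114), np.float64(0.0325)), (np.float64(-0.0093), np.float64(0.044)), (np.float64(-0.0042), np.float64(0.0546)), (np.float64(0.0034), np.float64(0.0635)), (np.float64(0.0131), np.float64(0.0702)), (np.float64(0.0242), np.float64(0.0741))]
2 [(np.float64(0.0117), np.float64(0.0009)), (np.float64(0.0233), np.float64(-0.0013)), (np.float64(0.0339), np.float64(-0.0063)), (np.float64(0.0428), np.float64(-0.014)), (np.float64(0.0494), np.float64(-0.0237)), (np.float64(0.0533), np.float64(-0.0348)), (np.float64(0.0542), np.float64(-0.0465)), (np.float64(0.052), np.float64(-0.058))]
```

Call:
jog_arm([
  {"tx": 0, "ty": 0, "tz": 0.01, "wx": 0, "wy": 0, "wz": 0},
  {"tx": 0, "ty": 0, "tz": 0.025, "wx": 0, "wy": 0, "wz": 0},
  {"tx": 0, "ty": 0, "tz": 0.042, "wx": 0, "wy": 0, "wz": 0},
  {"tx": 0, "ty": 0, "tz": 0.054, "wx": 0, "wy": 0, "wz": 0},
  {"tx": 0, "ty": 0, "tz": 0.058, "wx": 0, "wy": 0, "wz": 0},
  {"tx": 0, "ty": 0, "tz": 0.058, "wx": 0, "wy": 0, "wz": 0},
  {"tx": 0, "ty": 0, "tz": 0.058, "wx": 0, "wy": 0, "wz": 0},
  {"tx": 0, "ty": 0, "tz": 0.058, "wx": 0, "wy": 0, "wz": 0},
])

```text
t: 35.15
ee_pos: [523.0, -193.4, 84.1]
eef_rot: [3.139, -0.096, 0.003]
ft_force: [-0.7, 0.4, 0.2]
width: 39.6
grasp_force: 0.0
```

Call:
jog_arm([
  {"tx": 0, "ty": 0, "tz": 0, "wx": 0, "wy": 0, "wz": 0},
  {"tx": 0, "ty": 0, "tz": 0, "wx": 0, "wy": 0, "wz": 0},
  {"tx": 0, "ty": 0, "tz": 0, "wx": 0, "wy": 0, "wz": 0},
  {"tx": 0, "ty": 0, "tz": 0, "wx": 0, "wy": 0, "wz": 0},
  {"tx": 0, "ty": 0, "tz": 0, "wx": 0, "wy": 0, "wz": 0},
  {"tx": 0, "ty": 0, "tz": 0, "wx": 0, "wy": 0, "wz": 0},
  {"tx": 0, "ty": 0, "tz": 0, "wx": 0, "wy": 0, "wz": 0},
  {"tx": 0, "ty": 0, "tz": 0, "wx": 0, "wy": 0, "wz": 0},
], jaw=1, newtons=15)

```text
t: 35.82
ee_pos: [522.7, -193.2, 83.2]
eef_rot: [3.14, -0.096, 0.002]
ft_force: [1.4, 1.6, 3.1]
width: 21.4
grasp_force: 15.0
```

Call:
jog_arm([
  {"tx": -0.005, "ty": -0.0106, "tz": 0, "wx": 0, "wy": 0, "wz": 0},
  {"tx": -0.0127, "ty": -0.0195, "tz": 0, "wx": 0, "wy": 0, "wz": 0},
  {"tx": -0.0224, "ty": -0.0261, "tz": 0, "wx": 0, "wy": 0, "wz": 0},
  {"tx": -0.0335, "ty": -0.03, "tz": 0, "wx": 0, "wy": 0, "wz": 0},
  {"tx": -0.0452, "ty": -0.0309, "tz": 0, "wx": 0, "wy": 0, "wz": 0},
  {"tx": -0.0568, "ty": -0.0288, "tz": 0, "wx": 0, "wy": 0, "wz": 0},
  {"tx": -0.0674, "ty": -0.0237, "tz": 0, "wx": 0, "wy": 0, "wz": 0},
  {"tx": -0.0763, "ty": -0.0161, "tz": 0, "wx": 0, "wy": 0, "wz": 0},
])

```text
t: 36.48
ee_pos: [448.2, -173.7, 83.2]
eef_rot: [3.137, -0.096, 0.008]
ft_force: [10.0, -5.6, -2.4]
width: 21.5
grasp_force: 15.0
```

```bash
python3 - <<'E'
from h import *
d=snap('side','s6'); segs(d,70,82,(400,720,-150,130))
plan([])
E
```

```text
n 317 uv [313 199] c [574.6  66.7] size [63.8 91.7] yaw -0.205 z 76.3
n 399 uv [313 217] c [557.4 -15.7] size [ 60.1 115.8] yaw -0.083 z 76.2
n 451 uv [318 237] c [555.1 -98.2] size [ 58.9 114.1] yaw -0.073 z 76.5
t 36.5 at [ 446.8 -175.4   83.2] yaw -0.062 q [-0.44 -0.22  1.78 -0.    1.58  1.19] w 21.9 F [ 3.6 -5.   1.6]
```

Call:
jog_arm([
  {"tx": -0.0066, "ty": 0.0097, "tz": 0, "wx": 0, "wy": 0, "wz": 0},
  {"tx": -0.0105, "ty": 0.0208, "tz": 0, "wx": 0, "wy": 0, "wz": 0},
  {"tx": -0.0114, "ty": 0.0325, "tz": 0, "wx": 0, "wy": 0, "wz": 0},
  {"tx": -0.0093, "ty": 0.044, "tz": 0, "wx": 0, "wy": 0, "wz": 0},
  {"tx": -0.0042, "ty": 0.0546, "tz": 0, "wx": 0, "wy": 0, "wz": 0},
  {"tx": 0.0034, "ty": 0.0635, "tz": 0, "wx": 0, "wy": 0, "wz": 0},
  {"tx": 0.0131, "ty": 0.0702, "tz": 0, "wx": 0, "wy": 0, "wz": 0},
  {"tx": 0.0242, "ty": 0.0741, "tz": 0, "wx": 0, "wy": 0, "wz": 0},
])

```text
t: 37.2
ee_pos: [466.2, -249.5, 83.1]
eef_rot: [3.139, -0.098, -0.003]
ft_force: [-2.7, 3.0, 7.8]
width: 21.8
grasp_force: 15.0
```

Call:
jog_arm([
  {"tx": 0.0117, "ty": 0.0009, "tz": 0, "wx": 0, "wy": 0, "wz": 0},
  {"tx": 0.0233, "ty": -0.0013, "tz": 0, "wx": 0, "wy": 0, "wz": 0},
  {"tx": 0.0339, "ty": -0.0063, "tz": 0, "wx": 0, "wy": 0, "wz": 0},
  {"tx": 0.0428, "ty": -0.014, "tz": 0, "wx": 0, "wy": 0, "wz": 0},
  {"tx": 0.0494, "ty": -0.0237, "tz": 0, "wx": 0, "wy": 0, "wz": 0},
  {"tx": 0.0533, "ty": -0.0348, "tz": 0, "wx": 0, "wy": 0, "wz": 0},
  {"tx": 0.0542, "ty": -0.0465, "tz": 0, "wx": 0, "wy": 0, "wz": 0},
  {"tx": 0.052, "ty": -0.058, "tz": 0, "wx": 0, "wy": 0, "wz": 0},
])

```text
t: 37.87
ee_pos: [523.0, -194.4, 83.2]
eef_rot: [3.137, -0.098, 0.001]
ft_force: [-0.9, -4.4, 5.7]
width: 21.3
grasp_force: 15.0
```

Call:
jog_arm([
  {"tx": -0.005, "ty": -0.0106, "tz": 0, "wx": 0, "wy": 0, "wz": 0},
  {"tx": -0.0127, "ty": -0.0195, "tz": 0, "wx": 0, "wy": 0, "wz": 0},
  {"tx": -0.0224, "ty": -0.0261, "tz": 0, "wx": 0, "wy": 0, "wz": 0},
  {"tx": -0.0335, "ty": -0.03, "tz": 0, "wx": 0, "wy": 0, "wz": 0},
  {"tx": -0.0452, "ty": -0.0309, "tz": 0, "wx": 0, "wy": 0, "wz": 0},
  {"tx": -0.0568, "ty": -0.0288, "tz": 0, "wx": 0, "wy": 0, "wz": 0},
  {"tx": -0.0674, "ty": -0.0237, "tz": 0, "wx": 0, "wy": 0, "wz": 0},
  {"tx": -0.0763, "ty": -0.0161, "tz": 0, "wx": 0, "wy": 0, "wz": 0},
])

```text
t: 38.53
ee_pos: [448.1, -173.7, 83.2]
eef_rot: [3.137, -0.096, 0.007]
ft_force: [11.1, -6.3, 0.0]
width: 21.5
grasp_force: 15.0
```

Call:
jog_arm([
  {"tx": -0.0066, "ty": 0.0097, "tz": 0, "wx": 0, "wy": 0, "wz": 0},
  {"tx": -0.0105, "ty": 0.0208, "tz": 0, "wx": 0, "wy": 0, "wz": 0},
  {"tx": -0.0114, "ty": 0.0325, "tz": 0, "wx": 0, "wy": 0, "wz": 0},
  {"tx": -0.0093, "ty": 0.044, "tz": 0, "wx": 0, "wy": 0, "wz": 0},
  {"tx": -0.0042, "ty": 0.0546, "tz": 0, "wx": 0, "wy": 0, "wz": 0},
  {"tx": 0.0034, "ty": 0.0635, "tz": 0, "wx": 0, "wy": 0, "wz": 0},
  {"tx": 0.0131, "ty": 0.0702, "tz": 0, "wx": 0, "wy": 0, "wz": 0},
  {"tx": 0.0242, "ty": 0.0741, "tz": 0, "wx": 0, "wy": 0, "wz": 0},
])

```text
t: 39.2
ee_pos: [465.8, -249.3, 83.1]
eef_rot: [3.139, -0.098, -0.004]
ft_force: [-2.9, 1.3, 8.3]
width: 21.9
grasp_force: 15.0
```

```bash
python3 - <<'E'
from h import *
for n in('scene','side'):
    d=snap(n,n+'7'); segs(d,70,82,(400,720,-150,130),100)
plan([])
E
```

```text
n 551 uv [337 193] c [590.9  60.5] size [ 55.1 162.3] yaw -0.039 z 77.2
n 591 uv [316 207] c [586.5 -19.6] size [ 54.7 160.1] yaw -0.057 z 77.2
n 642 uv [295 223] c [583.2 -99. ] size [ 54.6 161. ] yaw -0.087 z 77.4
n 329 uv [330 198] c [624.4  64. ] size [ 61.7 100.8] yaw -0.146 z 76.5
n 400 uv [332 216] c [612.8 -22.4] size [114.1  59.6] yaw 0.001 z 76.5
n 500 uv [333 235] c [597.7 -97.6] size [ 59.4 137.6] yaw -0.15 z 76.4
t 39.3 at [ 467.6 -249.8   83.2] yaw -0.062 q [-0.55 -0.08  1.65 -0.    1.57  1.08] w 21.8 F [ 1.4 -3.4  5.7]
```

Call:
jog_arm([
  {"tx": 0.0117, "ty": 0.0009, "tz": 0, "wx": 0, "wy": 0, "wz": 0},
  {"tx": 0.0233, "ty": -0.0013, "tz": 0, "wx": 0, "wy": 0, "wz": 0},
  {"tx": 0.0339, "ty": -0.0063, "tz": 0, "wx": 0, "wy": 0, "wz": 0},
  {"tx": 0.0428, "ty": -0.014, "tz": 0, "wx": 0, "wy": 0, "wz": 0},
  {"tx": 0.0494, "ty": -0.0237, "tz": 0, "wx": 0, "wy": 0, "wz": 0},
  {"tx": 0.0516, "ty": -0.029, "tz": 0, "wx": 0, "wy": 0, "wz": 0},
  {"tx": 0.0533, "ty": -0.0348, "tz": 0, "wx": 0, "wy": 0, "wz": 0},
  {"tx": 0.0533, "ty": -0.0348, "tz": 0, "wx": 0, "wy": 0, "wz": 0},
])

```text
t: 39.97
ee_pos: [523.4, -216.4, 83.2]
eef_rot: [3.139, -0.095, 0.004]
ft_force: [6.0, -0.0, 4.7]
width: 21.5
grasp_force: 15.0
```

Call:
jog_arm([
  {"tx": 0.0005, "ty": -0.002, "tz": 0, "wx": 0, "wy": 0, "wz": 0},
  {"tx": 0.0007, "ty": -0.004, "tz": 0, "wx": 0, "wy": 0, "wz": 0},
  {"tx": 0.0008, "ty": -0.006, "tz": 0, "wx": 0, "wy": 0, "wz": 0},
  {"tx": 0.001, "ty": -0.008, "tz": 0, "wx": 0, "wy": 0, "wz": 0},
  {"tx": 0.001, "ty": -0.01, "tz": 0, "wx": 0, "wy": 0, "wz": 0},
  {"tx": 0.001, "ty": -0.011, "tz": 0, "wx": 0, "wy": 0, "wz": 0},
  {"tx": 0.001, "ty": -0.012, "tz": 0, "wx": 0, "wy": 0, "wz": 0},
  {"tx": 0.001, "ty": -0.012, "tz": 0, "wx": 0, "wy": 0, "wz": 0},
])

```text
t: 40.63
ee_pos: [524.5, -208.4, 83.3]
eef_rot: [3.133, -0.099, 0.005]
ft_force: [4.2, -11.7, 2.3]
width: 21.5
grasp_force: 15.0
```

```bash
python3 - <<'E'
from h import *
for n in('scene','side'):
    d=snap(n,n+'8'); segs(d,70,82,(400,720,-150,130),100)
plan([])
E
```

```text
n 556 uv [340 196] c [602.7  64.6] size [ 56.6 161.5] yaw -0.102 z 77.2
n 601 uv [319 210] c [597.9 -21.9] size [ 56.2 161. ] yaw -0.022 z 77.3
n 651 uv [298 226] c [ 593.9 -101.1] size [ 55.4 163.6] yaw -0.053 z 77.4
n 207 uv [341 197] c [657.5  58.5] size [58.7 53.6] yaw 1.465 z 76.4
n 287 uv [343 215] c [644.  -21.7] size [70.5 61.8] yaw 0.008 z 76.4
n 389 uv [344 235] c [ 628.7 -100.7] size [58.8 94.5] yaw -0.074 z 76.4
t 40.7 at [ 524.5 -208.4   83.3] yaw -0.063 q [-0.44  0.01  1.56 -0.01  1.56  1.2 ] w 22.1 F [  5.5 -12.4   1.8]
```

Call:
jog_arm([
  {"tx": 0, "ty": -0.001, "tz": 0, "wx": 0, "wy": 0, "wz": 0},
  {"tx": 0, "ty": -0.002, "tz": 0, "wx": 0, "wy": 0, "wz": 0},
  {"tx": 0, "ty": -0.003, "tz": 0, "wx": 0, "wy": 0, "wz": 0},
  {"tx": 0, "ty": -0.003, "tz": 0, "wx": 0, "wy": 0, "wz": 0},
  {"tx": 0, "ty": -0.003, "tz": 0, "wx": 0, "wy": 0, "wz": 0},
  {"tx": 0, "ty": -0.003, "tz": 0, "wx": 0, "wy": 0, "wz": 0},
  {"tx": 0, "ty": -0.003, "tz": 0, "wx": 0, "wy": 0, "wz": 0},
  {"tx": 0, "ty": -0.003, "tz": 0, "wx": 0, "wy": 0, "wz": 0},
])

```text
t: 41.4
ee_pos: [524.3, -208.1, 83.3]
eef_rot: [3.128, -0.102, 0.005]
ft_force: [4.8, -21.2, -0.0]
width: 21.7
grasp_force: 15.0
```

Call:
jog_arm([
  {"tx": 0, "ty": 0.003, "tz": 0, "wx": 0, "wy": 0, "wz": 0},
  {"tx": 0, "ty": 0.004, "tz": 0, "wx": 0, "wy": 0, "wz": 0},
  {"tx": 0, "ty": 0.004, "tz": 0, "wx": 0, "wy": 0, "wz": 0},
  {"tx": 0, "ty": 0.004, "tz": 0, "wx": 0, "wy": 0, "wz": 0},
  {"tx": 0, "ty": 0.004, "tz": 0, "wx": 0, "wy": 0, "wz": 0},
  {"tx": 0, "ty": 0.004, "tz": 0, "wx": 0, "wy": 0, "wz": 0},
  {"tx": 0, "ty": 0.004, "tz": 0, "wx": 0, "wy": 0, "wz": 0},
  {"tx": 0, "ty": 0.004, "tz": 0, "wx": 0, "wy": 0, "wz": 0},
])

```text
t: 42.07
ee_pos: [524.3, -208.5, 83.3]
eef_rot: [3.135, -0.099, 0.004]
ft_force: [4.6, -8.7, 3.5]
width: 21.8
grasp_force: 15.0
```

Call:
jog_arm([
  {"tx": 0, "ty": 0, "tz": 0, "wx": 0, "wy": 0, "wz": 0},
  {"tx": 0, "ty": 0, "tz": 0, "wx": 0, "wy": 0, "wz": 0},
  {"tx": 0, "ty": 0, "tz": 0, "wx": 0, "wy": 0, "wz": 0},
  {"tx": 0, "ty": 0, "tz": -0.01, "wx": 0, "wy": 0, "wz": 0},
  {"tx": 0, "ty": 0, "tz": -0.03, "wx": 0, "wy": 0, "wz": 0},
  {"tx": 0, "ty": 0, "tz": -0.06, "wx": 0, "wy": 0, "wz": 0},
  {"tx": 0, "ty": 0, "tz": -0.09, "wx": 0, "wy": 0, "wz": 0},
  {"tx": 0, "ty": 0, "tz": -0.1, "wx": 0, "wy": 0, "wz": 0},
], jaw=0.12)

```text
t: 42.73
ee_pos: [524.8, -205.8, 188.2]
eef_rot: [3.138, -0.095, 0.009]
ft_force: [1.0, -0.6, 1.3]
width: 38.6
grasp_force: 0.0
```

```bash
python3 - <<'E'
from h import *
d=snap('wrist','w11')
print('tops');segs(d,70,82,(400,760,-150,130),60); print('btn');segs(d,61,72,(580,660,-260,-170),15); print('>95');segs(d,85,250,(580,800,-330,-60),30)
P=cloud(load('scene8'));m=(P[...,0]>590)&(P[...,0]<700)&(P[...,1]<-115)&(P[...,1]>-305);print('max z',P[m][:,2].max())
plan([(618.7,-212.5,110,-.061)])
E
```

```text
tops
n 7556 uv [189 122] c [ 594.5 -101.3] size [ 54.3 159.3] yaw -0.051 z 76.3
n 7614 uv [ 97 125] c [598.1 -19.6] size [ 54.9 159.3] yaw -0.055 z 76.3
n 5958 uv [ 26 126] c [603.2  58.9] size [ 40.5 162.3] yaw -0.213 z 76.3
btn
n 1011 uv [318  92] c [ 619.2 -213.7] size [30.6 31.3] yaw -0.033 z 68.0
>95
max z 81.09185481619113
t 42.8 at [ 525.1 -206.   188.6] yaw -0.061 q [-0.43 -0.02  1.4   0.    1.75  1.2 ] w 38.7 F [-0.8  0.2  1.7]
(618.7, -212.5, 110, -0.061) -> [0.0932 0.0006 0.0793] [ 0.003 -0.007  0.   ] rows 2.9
```

View pics/w11.png

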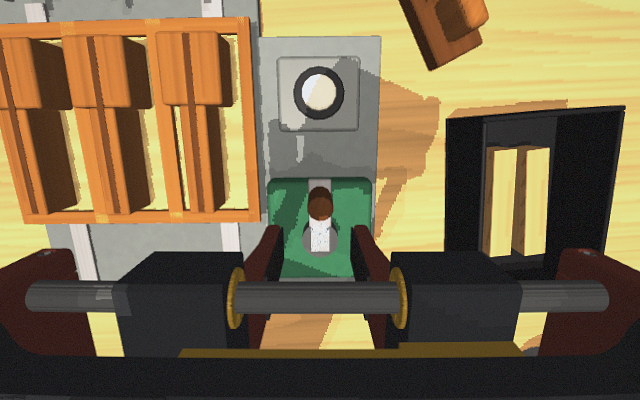

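The sled has moved about 77.5 mm from its loading place, plus the 2 mm initial offset, and the crank is against its stop. The blanks are still seated with tops at z 76.3. The button is at (318,92). Pressing it next.

Call:
jog_arm([
  {"tx": 0.01, "ty": 0, "tz": 0.005, "wx": 0, "wy": 0, "wz": 0},
  {"tx": 0.035, "ty": 0, "tz": 0.015, "wx": 0, "wy": 0, "wz": 0},
  {"tx": 0.065, "ty": 0.001, "tz": 0.035, "wx": 0, "wy": 0, "wz": 0},
  {"tx": 0.087, "ty": 0.001, "tz": 0.065, "wx": 0, "wy": 0, "wz": 0},
  {"tx": 0.0935, "ty": 0.001, "tz": 0.085, "wx": 0, "wy": 0, "wz": 0},
  {"tx": 0.0935, "ty": 0.001, "tz": 0.093, "wx": 0, "wy": 0, "wz": 0},
  {"tx": 0.0935, "ty": 0.001, "tz": 0.093, "wx": 0, "wy": 0, "wz": 0},
  {"tx": 0.0935, "ty": 0.001, "tz": 0.093, "wx": 0, "wy": 0, "wz": 0},
], jaw=1)

```text
t: 43.45
ee_pos: [616.1, -212.1, 89.2]
eef_rot: [-3.14, 0.096, 0.003]
ft_force: [0.3, -0.0, 0.3]
width: 0.3
grasp_force: 0.0
```

Call:
jog_arm([
  {"tx": 0, "ty": 0, "tz": 0.006, "wx": 0, "wy": 0, "wz": 0},
  {"tx": 0, "ty": 0, "tz": 0.014, "wx": 0, "wy": 0, "wz": 0},
  {"tx": 0, "ty": 0, "tz": 0.022, "wx": 0, "wy": 0, "wz": 0},
  {"tx": 0, "ty": 0, "tz": 0.028, "wx": 0, "wy": 0, "wz": 0},
  {"tx": 0, "ty": 0, "tz": 0.033, "wx": 0, "wy": 0, "wz": 0},
  {"tx": 0, "ty": 0, "tz": 0.037, "wx": 0, "wy": 0, "wz": 0},
  {"tx": 0, "ty": 0, "tz": 0.037, "wx": 0, "wy": 0, "wz": 0},
  {"tx": 0, "ty": 0, "tz": 0.037, "wx": 0, "wy": 0, "wz": 0},
])

```text
t: 44.12
ee_pos: [617.6, -212.7, 61.8]
eef_rot: [3.138, -0.096, 0.009]
ft_force: [-15.7, 5.6, 34.9]
width: 0.7
grasp_force: 17.0
```

Call:
jog_arm([
  {"tx": 0, "ty": 0, "tz": 0, "wx": 0, "wy": 0, "wz": 0},
  {"tx": 0, "ty": 0, "tz": -0.01, "wx": 0, "wy": 0, "wz": 0},
  {"tx": 0, "ty": 0, "tz": -0.03, "wx": 0, "wy": 0, "wz": 0},
  {"tx": 0, "ty": 0, "tz": -0.06, "wx": 0, "wy": 0, "wz": 0},
  {"tx": 0, "ty": 0, "tz": -0.095, "wx": 0, "wy": 0, "wz": 0},
  {"tx": 0, "ty": 0, "tz": -0.13, "wx": 0, "wy": 0, "wz": 0},
  {"tx": 0, "ty": 0, "tz": -0.15, "wx": 0, "wy": 0, "wz": 0},
  {"tx": 0, "ty": 0, "tz": -0.15, "wx": 0, "wy": 0, "wz": 0},
])

```text
t: 44.78
ee_pos: [618.5, -213.0, 209.6]
eef_rot: [3.137, -0.096, 0.015]
ft_force: [-0.3, 0.8, 1.0]
width: 0.5
grasp_force: 0.0
```

```bash
python3 - <<'E'
from h import *
plan([])
d=snap('scene','a9'); segs(d,70,82,(400,760,-150,130),60);print('btn');segs(d,58,74,(580,660,-260,-170),15)
E
```

```text
t 44.8 at [ 618.5 -213.   209.6] yaw -0.061 q [-0.38  0.23  1.1   0.    1.8   1.25] w 0.5 F [-0.3  0.8  1. ]
n 554 uv [340 196] c [602.9  64.4] size [ 56.  162.2] yaw -0.111 z 77.1
n 605 uv [319 210] c [597.1 -20.3] size [ 55.3 162.4] yaw -0.038 z 77.1
n 650 uv [298 225] c [ 595.1 -100.6] size [ 55.3 159.7] yaw -0.081 z 77.4
btn
n 205 uv [270 256] c [ 618.3 -215.3] size [45.6 44.8] yaw 1.44 z 65.2
```

```bash
python3 -c "
from h import *
print(workorder.job_done())"
```

```text
the job is handed in; nothing more can be done
None
```

I handed the job in at about 45 s of the 208 s allowed. Both waste strips are in the tote and all three blanks are flat in their own nests, heels to the head. The crank is wound to its stop with the sled in, and I pressed the start button to the bottom and let it go; the glue bottle and hand plane were not touched. No verdict came back. I could not read the pins directly and judged them down from the blanks' tops (about 76 mm above the bench).

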